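# Cover the glue pots and latch their tray for the night

### The arm

A 6-joint arm with a two-finger parallel gripper is mounted at the origin on a cart in front of the work surface, level with it; the furniture and walls round the work are solid. World frame = base frame: x ahead of the robot, y to its left, z up, the work surface at z = 0. Lengths are in m, angles in rad, forces in N, time in s.
With the tool pointing down it reaches from about 0.3 to 0.775 m from the base axis. Payload 14.6 kg.
Tool frame: the origin (TCP) lies between the finger pads; the fingertips stand ctrl.tip_extent ahead of it and the grasp point (between the pads) lies 3 mm ahead of it (ctrl.tip_extent is the distance from the TCP to the fingertips, in m); z points along the fingers, y is the line along which they close (so a half turn about z gives the same grasp; the last joint's range is limited). The gripper opens to 94 mm and grips with 3 to 60 N. Pads are 16 mm wide; open, the fingers measure 119 mm over their backs; the gripper's body (75 mm by 177 mm) begins 78 mm behind the grasp point.
Start: joints at [1.239, 0.3, 1.521, -0, 1.321, -0.067], TCP at [0.144, 0.531, 0.227] pointing down, gripper open.
Joint ranges: [-3.03, 3.03], [-0.79, 2.21], [0.23, 2.52], [-1.04, 4.18], [0, 3.07], [-2.55, 2.55]. Speed limits (rad/s): [2.22, 2.22, 2.57, 3.14, 3.14, 3.14].

### API

Orientations are given as [roll, pitch, yaw] about the fixed x, y, z axes, in that order (R = Rz(yaw) Ry(pitch) Rx(roll)).
In Python, from station import ctrl gives the robot as it stands.
- The arm moves only by the shell command python3 shift.py 'ROWS' [OPENING] [FORCE]. ROWS is a JSON list of rows, 1 to 10 of them, each of 6 numbers: dx, dy, dz in m, then a rotation vector rx, ry, rz in rad; each row shifts and turns the commanded pose from where the row before left it, along the tool's axes as they then stand; what a row does not reach is not made up. A row lasts 1/10 s, in which the tool goes at most 0.05 m and 0.15 rad, less where a joint would pass 70% of its speed; a pose out of reach is approached as far as the arm can. OPENING is the finger opening in m, set as the command begins (- or left out keeps the last). The fingers move at their own pace and stop on an object; FORCE is the grip in N (left out, the last holds). Time passes only in rows, so rows that do not move let the fingers close. It prints the time, the measured TCP pose, the force, the opening and the grip force at its end. Input that does not fit is refused with a message, and nothing moves.
- ctrl.get_obs(): the state, without advancing time (a new reading comes with each control period).
- ctrl.camera(name): name is "scene" or "top"; returns a dict with "pixels" (384x512x3 uint8, blue, green, red), "fx", "fy", "cx", "cy" (pixels), "extrinsics" (4x4, takes a point from camera to world coordinates). Camera axes: x right, y up, looking along -z (the intrinsics and any distortion apply to the point x, -y, -z); pixel columns grow to the right and rows downward; lengths in m; the calibration is good to about 2 mm. A picture is of the moment at which its call begins. There is no depth.
- ctrl.hand_in(): hands the job in; it is judged then, once.
The state is a dict: "time_s": time; "qpos": joint angles; "joint_vel": joint speeds; "tau": joint torques, N m; "ee_pos": TCP position; "eef_rot": TCP orientation; "force": force on the tool from outside, world axes, zero at the start; "moment": the same for the moment, N m; "grip_width": finger opening in m; "grip_force": force on a finger pad.
Only numpy, scipy, OpenCV 4.12 (cv2) and the standard library are available. Lean on these libraries where they do the work, as an engineer would, in place of code of your own. Each camera call takes 0.05 s, during which the arm holds its last target. There are 200 camera calls.

### The job

Press the green plate so that the tray pops out from under the clear hood, stand every blue glue pot upright in a nest of the tray and close each with a white pot set mouth-down on it, rim on rim (a white pot that is not needed just stays on the table). Then press the tray home so that its push-push latch catches, let go, and make sure that it stays shut. The pots are thin: hold them gently, and leave the tape roll, the sanding block and the wooden spacer alone.

Things in the scene. Friction and masses are not known exactly. Their poses are not given: they have to be found in the camera images.
- tray (a joint): Tray slide (m): 0 = latched shut, 0.120 = fully out (stop), towards the robot along the unit's -x; over-travel to -0.010 (stop). A spring drives it out (6 N; pushing adds 6 N per 0.1 m/s). Pressed in past -0.006 and let go it stays at 0 (latched); pressed past -0.006 again and let go it springs right out in about 1.5 s. Starts latched.
- unit: Storage unit fixed to the table: grey hood, 300 wide (y), 112 deep (x), 118 high, clear top, open front. Origin on the table (z = 0) in the middle of the hood's front edge; +x into the hood, +z up. Latched, the nests are under the hood; with the tray fully out their centres stand 72 mm in front of it.
- push_plate (a point): Middle of the front face of the tray's upright green push plate, 110 wide (y), 8 thick, from 6 to 52 mm above the table; the point is 40 mm above the table. It moves with the tray: 62 mm in front of the hood when latched, 182 mm when out. Its axes are the unit's: push along +x with closed fingers.
- nest_l (a point): Centre of the floor of the tray's left nest (robot's left), 12 mm above the table; moves with the tray. Nests are 56 mm square pockets with walls 10 mm high, 92 mm apart along the unit's y, from left to right nest_l, nest_m, nest_r. Axes are the unit's.
- nest_m (a point): The same for the middle nest.
- nest_r (a point): The same for the right nest.
- glue_jig: Obstacle: brown gluing jig screwed to the table, plate 170 (x) by 260 (y), 12 high; white fences up to 37 high (one along its right edge), a clamp up to 83 high, and a red lever at its far edge, 80 mm behind and 36 mm to the right of its centre, up to 192 mm high. Origin near the middle of its underside, axes about the robot's. To its right grip with the fingers fore and aft (along x).
- trimmer_grip (a point): Obstacle: near end of the black grip of the paper trimmer's arm, which points at the robot 28 to 46 mm above the table, 22 mm wide, behind and to the right of the jig; from here it runs away along +x.
- pot_1: Blue plastic glue pot, open at the top, always upright at the start: body 48 mm across, 40 high, wall 3, with a flat rim flange 60 mm across, 5 thick and 9 wide at the top (z = 35 to 40 mm). About 80 g. Thin: grip it with 20 to 40 N, over 60 N crushes it. Origin in the middle of its underside, z up. None if absent.
- pot_2: Blue plastic glue pot, open at the top, always upright at the start: body 48 mm across, 40 high, wall 3, with a flat rim flange 60 mm across, 5 thick and 9 wide at the top (z = 35 to 40 mm). About 80 g. Thin: grip it with 20 to 40 N, over 60 N crushes it. Origin in the middle of its underside, z up. None if absent.
- pot_3: Blue plastic glue pot, open at the top, always upright at the start: body 48 mm across, 40 high, wall 3, with a flat rim flange 60 mm across, 5 thick and 9 wide at the top (z = 35 to 40 mm). About 80 g. Thin: grip it with 20 to 40 N, over 60 N crushes it. Origin in the middle of its underside, z up. None if absent.
- cover_1: White pot of the same shape standing mouth-down: rim flange (60 mm across, 5 thick) at the bottom, body 48 mm across above it, closed top at 40 mm. About 80 g. Thin: grip it with 20 to 40 N, over 60 N crushes it. Origin in the middle of the rim plane (its underside as it stands), z up.
- cover_2: White pot of the same shape standing mouth-down: rim flange (60 mm across, 5 thick) at the bottom, body 48 mm across above it, closed top at 40 mm. About 80 g. Thin: grip it with 20 to 40 N, over 60 N crushes it. Origin in the middle of the rim plane (its underside as it stands), z up.
- cover_3: White pot of the same shape standing mouth-down: rim flange (60 mm across, 5 thick) at the bottom, body 48 mm across above it, closed top at 40 mm. About 80 g. Thin: grip it with 20 to 40 N, over 60 N crushes it. Origin in the middle of the rim plane (its underside as it stands), z up.
- tape_roll: Bystander: roll of beige tape, 96 across, 48 high, to the left. Origin in the middle of its underside.
- sanding_block: Bystander: orange-brown sanding block, 58x95x28, in front of the jig. Origin in the middle of its underside.
- spacer: Bystander: wooden spacer block, 24x75x24, in front of the jig. Origin in the middle of its underside.

How it is judged:
By the outcome, as a careful person would: the job done as asked, in the order asked, and still so for the second after the job is handed in, with the robot touching nothing.
Of pot_1, pot_2, pot_3 only 2 to 3 are there at a start; the rules pass over those that are not, and their reading is None.
At some moment in a run one of pot_1, pot_2, pot_3 may be knocked a few centimetres aside while the robot is not near it.
Once in a run the grip may slacken for a moment while it holds something.
It also fails if it takes over 210 s, if anything falls off the work surface, if the arm or the gripper's body presses on something with over 40 N, if the wrist force passes 120 N, or if a joint passes its speed limit or range.

## Working session

There is one attempt and no reset: what is moved stays moved. The work goes in short steps, Python scripts to look and compute and a shell command to move; the robot and the scene stay as the last step left them, time stands still between calls to the robot, and variables do not carry over. Pictures are saved under pics/ and viewed, at most 16 in all, crops included, and the job is handed in when it is done.

```bash
ls; mkdir -p pics; python3 - <<'E'
from station import ctrl
import cv2,numpy as np
o=ctrl.get_obs();print(o, ctrl.tip_extent)
for n in ("scene","top"):
    c=ctrl.camera(n);cv2.imwrite(f"pics/{n}0.png",c["pixels"]);print(n,c["fx"],c["fy"],c["cx"],c["cy"],[k for k in c]);print(np.round(c["extrinsics"],4))
E
```

```text
pics
shift.py
station.py
{'time_s': 0.0, 'qpos': array([ 1.23940128e+00,  3.00481389e-01,  1.52160707e+00,  1.68931231e-05,
        1.32071658e+00, -6.65924913e-02]), 'joint_vel': array([ 0.00017541, -0.00223113,  0.00144553, -0.00016506,  0.00047891,
       -0.00201747]), 'tau': array([ 2.98172645e-04, -5.31803012e+01, -3.52734768e+01,  7.08395010e-02,
        2.43634649e-02, -7.12231008e-05]), 'ee_pos': array([0.14385807, 0.530592  , 0.22686968]), 'eef_rot': array([-3.14038404e+00, -9.70028127e-05,  2.87678585e+00]), 'force': array([ 0.26507325, -0.09781502,  0.16516766]), 'moment': array([-0.01496324,  0.02485047, -0.05192363]), 'grip_force': 0.0, 'grip_width': 0.09395134381193916} 0.022
scene 406.0951280152486 406.0951280152486 257.2506079797917 190.1887050607138 ['pixels', 'fx', 'fy', 'cx', 'cy', 'extrinsics']
[[ 0.8507  0.2922 -0.437  -0.0102]
 [-0.5251  0.4326 -0.7329 -0.7421]
 [-0.0251  0.8529  0.5214  0.6867]
 [ 0.      0.      0.      1.    ]]
top 481.0507349964335 481.0507349964335 242.47324663896765 190.90904189660873 ['pixels', 'fx', 'fy', 'cx', 'cy', 'extrinsics']
[[-1.5000e-03  9.8940e-01 -1.4520e-01  3.3930e-01]
 [-1.0000e+00 -6.0000e-04  6.0000e-03  1.6920e-01]
 [ 5.8000e-03  1.4530e-01  9.8940e-01  1.4663e+00]
 [ 0.0000e+00  0.0000e+00  0.0000e+00  1.0000e+00]]
```
View pics/top0.png

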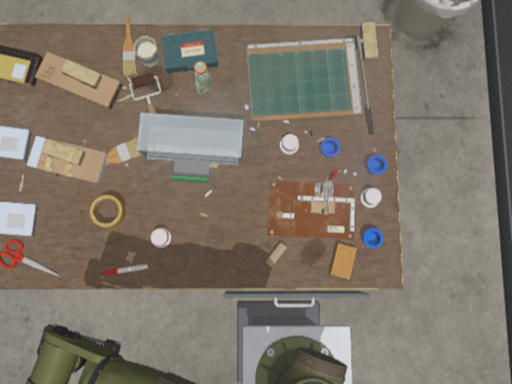

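View pics/scene0.png

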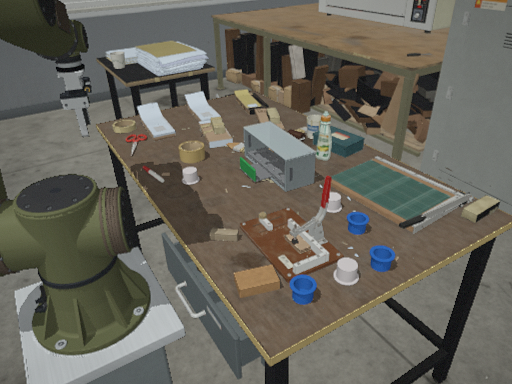

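Top view: blue pots at (330,147), (376,163) and (373,238); covers at (289,144), (371,197) and (160,237); green plate at (190,178). All three pots are there. In the scene view they are all upright.

```bash
cat > h.py <<'E'
from station import ctrl
import cv2,numpy as np
from scipy.optimize import least_squares
from scipy.spatial.transform import Rotation as R
def ray(c,uv,z):
    uv=np.atleast_2d(uv).astype(float);E=c["extrinsics"]
    d=np.c_[(uv[:,0]-c["cx"])/c["fx"],-(uv[:,1]-c["cy"])/c["fy"],-np.ones(len(uv))]@E[:3,:3].T
    p=E[:3,3];return (p+d*((z-p[2])/d[:,2])[:,None])[:,:2]
def proj(c,P):
    E=c["extrinsics"];q=(np.atleast_2d(P)-E[:3,3])@E[:3,:3]
    return np.c_[c["cx"]-c["fx"]*q[:,0]/q[:,2],c["cy"]+c["fy"]*q[:,1]/q[:,2]]
def masks(img):
    h=cv2.cvtColor(img,cv2.COLOR_BGR2HSV)
    return dict(blue=cv2.inRange(h,(105,140,60),(130,255,255)),green=cv2.inRange(h,(45,120,60),(80,255,255)),
                white=cv2.inRange(h,(0,0,140),(179,55,255)))
def circ(c,cnt,z,r=.030):
    P=ray(c,cnt.reshape(-1,2),z);s=least_squares(lambda p:np.hypot(*(P-p).T)-r,P.mean(0),loss="soft_l1",f_scale=.001)
    return s.x,np.sqrt(np.mean(s.fun**2))
def blobs(c,col,z,lo,hi,r=.030):
    S=4;img=cv2.resize(c["pixels"],None,fx=S,fy=S,interpolation=cv2.INTER_CUBIC)
    out=[]
    for k in cv2.findContours(masks(img)[col],cv2.RETR_EXTERNAL,cv2.CHAIN_APPROX_NONE)[0]:
        if lo<cv2.contourArea(k)/S**2<hi:
            uv=(k.reshape(-1,2)+.5)/S-.5
            if col!="green": p,e=circ(c,uv,z,r);out.append((uv.mean(0).round(1),p.round(4),round(e*1e3,2),cv2.contourArea(k)/S**2))
            else: out.append(uv)
    return out
def pots(zb=.04,zw=.005):
    for n in ("top","scene"):
        c=ctrl.camera(n)
        for col,z in (("blue",zb),("white",zw)):
            for b in blobs(c,col,z,120,900): print(n,col,*b)
def go(x,y,z,yaw):  # needed tool-frame shift (after turning) to bring TCP there
    o=ctrl.get_obs();Rn=R.from_euler("xyz",o["eef_rot"]);Rt=R.from_euler("xyz",[np.pi,0,yaw])
    print("turn",(Rn.inv()*Rt).as_rotvec().round(3),"shift after",Rt.inv().apply(np.array([x,y,z])-o["ee_pos"]).round(4),"t",round(o["time_s"],1),"q",o["qpos"].round(2))
E
python3 - <<'E'
from h import *
pots()
c=ctrl.camera("top")
for k in blobs(c,"green",.052,30,400):
    print(cv2.minAreaRect(k.astype(np.float32)))
    P=ray(c,cv2.boxPoints(cv2.minAreaRect(k.astype(np.float32))),.052);print(P.round(4))
im=c["pixels"][105:190,125:255];cv2.imwrite("pics/u.png",cv2.resize(im,None,fx=6,fy=6,interpolation=cv2.INTER_CUBIC))
s=ctrl.camera("scene")["pixels"]
E
```

```text
top blue [372.6 237.7] [ 0.4088 -0.2244] 1.12 302.09375
top blue [376.9 164.3] [ 0.6297 -0.2465] 2.15 263.0
top blue [329.9 146.8] [ 0.6842 -0.1061] 2.24 257.15625
top white [212.8 354.8] [0.0874 0.261 ] 10.75 124.8125
top white [ 12.7 354.9] [0.077 0.834] 8.89 238.40625
top white [295.6 302. ] [0.2037 0.0014] 18.38 174.0625
top white [ 39.8 267. ] [0.3398 0.7604] 17.81 162.875
top white [160.5 237.2] [0.4127 0.4087] 1.52 317.4375
top white [370.8 197.2] [ 0.5332 -0.2324] 3.37 349.5625
top white [331.1 201.5] [ 0.5299 -0.1045] 40.26 720.3125
top white [196.9 165.4] [0.6329 0.2962] 23.04 431.625
top white [123.2 151.6] [0.677  0.5302] 7.03 192.78125
top white [ 35.8 151.4] [0.6778 0.801 ] 13.96 348.84375
top white [289.2 144.1] [0.7005 0.0147] 2.91 330.03125
top white [ 12.6 141.7] [0.7091 0.8754] 23.16 831.78125
top white [145.5  91.5] [0.8789 0.4689] 14.87 177.0625
top white [18.5 70.7] [0.9406 0.8717] 5.8 183.1875
top white [192.2  51. ] [1.008  0.3209] 9.06 200.03125
top white [138.7  50.3] [1.014  0.4829] 18.49 520.78125
top white [323.1  19.3] [ 1.1249 -0.1045] 45.31 278.3125
to
[... 503 characters left out ...]
.71 204.90625
scene white [424.4 184.7] [ 1.0359 -0.063 ] 96.39 412.3125
scene white [220.7 142.4] [0.6307 0.6116] 14.48 142.25
scene white [324.2 134.5] [1.0224 0.4284] 122.84 572.09375
scene white [ 80.6 119.3] [0.2155 1.2358] 94.94 131.625
scene white [154.7 119.5] [0.4971 1.0069] 143.77 730.1875
scene white [201.5 107.7] [0.7387 1.0121] 147.53 595.125
scene white [296.5  61.5] [1.6429 1.4669] 218.84 272.65625
scene white [157.5   7. ] [1.8871 4.7812] 692.71 586.0
scene white [120.3   2.4] [1.716  5.5866] 642.7 678.15625
((189.35731506347656, 178.21817016601562), (35.60612487792969, 2.936310052871704), 4.635463714599609)
[[0.5852 0.3721]
 [0.5941 0.3716]
 [0.5853 0.2657]
 [0.5765 0.2663]]
```

View pics/u.png

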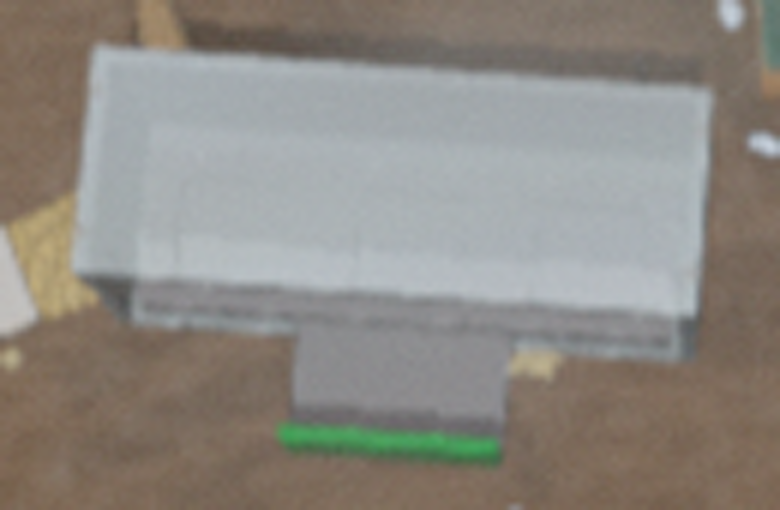

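The crop shows the hood roof's front corners at about (137.5,150.3) and (241.2,157.5), and the plate strip clearly turned by about -0.08 rad. I'll refine the fits using only the clean half of each contour.

```bash
cat >> h.py <<'E'
def circ(c,cnt,z,r=.030,side=0):   # side +1: outer arc (away from the camera foot), -1: inner arc
    P=ray(c,cnt.reshape(-1,2),z);f=c["extrinsics"][:2,3];p=P.mean(0)
    for _ in range(4):
        u=(p-f)/np.hypot(*(p-f));Q=P[((P-p)@u)*side>-.2*r]
        s=least_squares(lambda p:np.hypot(*(Q-p).T)-r,p,loss="soft_l1",f_scale=.001);p=s.x
    return p,np.sqrt(np.mean(s.fun**2))
def top(col,z,side,r=.030,emax=3):
    c=ctrl.camera("top");S=4;img=cv2.resize(c["pixels"],None,fx=S,fy=S,interpolation=cv2.INTER_CUBIC);out=[]
    for k in cv2.findContours(masks(img)[col],cv2.RETR_EXTERNAL,cv2.CHAIN_APPROX_NONE)[0]:
        if 120<cv2.contourArea(k)/S**2<900:
            uv=(k.reshape(-1,2)+.5)/S-.5;p,e=circ(c,uv,z,r,side)
            if e*1e3<emax: out.append(p);print(col,uv.mean(0).round(1),p.round(4),"rms mm",round(e*1e3,2))
    return out
E
python3 - <<'E'
from h import *
top("blue",.04,1);top("white",.003,-1)
c=ctrl.camera("top")
a=ray(c,[[137.5,150.3],[241.2,157.5]],.118);print("roof front",a.round(4),a.mean(0).round(4),"yaw",np.arctan2(-(a[0]-a[1])[0],(a[0]-a[1])[1]),np.hypot(*(a[0]-a[1])))
go(.49,.33,.2,np.pi-.082)
E
```

```text
blue [372.7 237.6] [ 0.4086 -0.2234] rms mm 0.78
blue [376.8 164.3] [ 0.6289 -0.2447] rms mm 1.45
blue [330.  146.9] [ 0.6825 -0.1043] rms mm 1.66
white [160.5 237.2] [0.4129 0.4073] rms mm 1.13
white [370.7 197.1] [ 0.5315 -0.2302] rms mm 0.55
white [331.1 201.4] [ 0.5454 -0.0334] rms mm 1.09
white [289.2 144. ] [0.6984 0.016 ] rms mm 0.83
roof front [[0.655  0.4616]
 [0.6339 0.1645]] [0.6444 0.313 ] yaw -0.07101663772680973 0.29781060404476173
turn [-0.     0.    -0.183] shift after [-0.3613 -0.1718  0.0274] t 0.5 q [ 1.24  0.3   1.52 -0.    1.32 -0.07]
```

```bash
python3 shift.py '[[0, 0, 0, 0, 0, -0.089], [0, 0, 0, 0, 0, -0.089], [-0.049, -0.0225, 0, 0, 0, 0], [-0.049, -0.0225, 0, 0, 0, 0], [-0.049, -0.0225, 0, 0, 0, 0], [-0.049, -0.0225, 0, 0, 0, 0], [-0.049, -0.0225, 0, 0, 0, 0], [-0.049, -0.0225, 0, 0, 0, 0], [-0.049, -0.0225, 0, 0, 0, 0], [-0.049, -0.0225, 0, 0, 0, 0]]' 0 20
python3 -c "
from h import *
go(.52,.322,.043,np.pi-.076)"
```

```text
time_s: 1.45
ee_pos: [0.4932, 0.3317, 0.2276]
eef_rot: [3.141, 0.0, 3.055]
force: [-1.1, 1.5, -0.4]
grip_width: 0.0172
grip_force: 0.0
turn [ 0.     0.    -0.011] shift after [-0.0274 -0.0076  0.1846] t 1.4 q [ 0.53  0.4   1.39  0.    1.35 -0.95]
```

```bash
python3 shift.py '[[-0.0274, -0.0076, 0, 0, 0, -0.011], [0, 0, 0.046, 0, 0, 0], [0, 0, 0.046, 0, 0, 0], [0, 0, 0.046, 0, 0, 0], [0, 0, 0.046, 0, 0, 0], [0, 0, 0, 0, 0, 0]]'
python3 shift.py '[[-0.012, 0, 0, 0, 0, 0], [-0.012, 0, 0, 0, 0, 0], [-0.008, 0, 0, 0, 0, 0], [-0.006, 0, 0, 0, 0, 0], [0, 0, 0, 0, 0, 0]]'
```

```text
time_s: 2.05
ee_pos: [0.5154, 0.3215, 0.0377]
eef_rot: [-3.136, -0.008, 3.066]
force: [-0.6, -0.4, -0.4]
grip_width: 0.0006
grip_force: 0.0
time_s: 2.55
ee_pos: [0.5569, 0.3202, 0.0444]
eef_rot: [3.141, 0.001, 3.065]
force: [0.4, -0.0, -0.3]
grip_width: 0.0005
grip_force: 0.0
```

```bash
python3 shift.py '[[-0.006, 0, 0, 0, 0, 0], [-0.006, 0, 0, 0, 0, 0], [-0.004, 0, 0, 0, 0, 0], [-0.004, 0, 0, 0, 0, 0], [-0.003, 0, 0, 0, 0, 0], [0, 0, 0, 0, 0, 0]]'
```

```text
time_s: 3.15
ee_pos: [0.5788, 0.3185, 0.0435]
eef_rot: [-3.141, -0.001, 3.066]
force: [-5.9, -1.7, 5.0]
grip_width: 0.0003
grip_force: 2.9
```

```bash
python3 shift.py '[[-0.003, 0, 0, 0, 0, 0], [-0.002, 0, 0, 0, 0, 0], [0, 0, 0, 0, 0, 0]]'; python3 shift.py '[[-0.002, 0, 0, 0, 0, 0], [0, 0, 0, 0, 0, 0]]'
```

```text
time_s: 3.45
ee_pos: [0.5837, 0.3182, 0.0435]
eef_rot: [-3.141, -0.002, 3.066]
force: [-5.6, -0.1, 3.3]
grip_width: 0.0005
grip_force: 3.0
time_s: 3.65
ee_pos: [0.5842, 0.3182, 0.0435]
eef_rot: [-3.14, -0.005, 3.066]
force: [-18.7, -1.7, 11.4]
grip_width: 0.0003
grip_force: 9.2
```

```bash
python3 shift.py '[[0.02, 0, 0, 0, 0, 0], [0.04, 0, 0, 0, 0, 0], [0.045, 0, 0, 0, 0, 0], [0.045, 0, 0, 0, 0, 0], [0.02, 0, 0, 0, 0, 0], [0, 0, -0.045, 0, 0, 0], [0, 0, -0.045, 0, 0, 0], [0, 0, -0.045, 0, 0, 0], [0, 0, 0, 0, 0, 0], [0, 0, 0, 0, 0, 0]]' 0.08
python3 - <<'E'
from h import *
c=ctrl.camera("top");im=c["pixels"][105:250,115:275];cv2.imwrite("pics/u2.png",cv2.resize(im,None,fx=4,fy=4,interpolation=cv2.INTER_CUBIC))
for k in blobs(c,"green",.052,30,400):
    r=cv2.minAreaRect(k.astype(np.float32));print(r,ray(c,[r[0]],.052))
top("blue",.04,1)
E
```

```text
time_s: 4.65
ee_pos: [0.4168, 0.3309, 0.179]
eef_rot: [3.141, 0.001, 3.066]
force: [-0.0, 0.2, -0.8]
grip_width: 0.0766
grip_force: 0.0
((194.2707977294922, 203.67420959472656), (21.881004333496094, 2.7974984645843506), 3.6522226333618164) [[0.5088405  0.30327286]]
blue [372.6 237.6] [ 0.4086 -0.2234] rms mm 0.8
blue [376.9 164.3] [ 0.6287 -0.2447] rms mm 1.52
blue [330.  146.9] [ 0.6825 -0.1043] rms mm 1.61
```

View pics/u2.png

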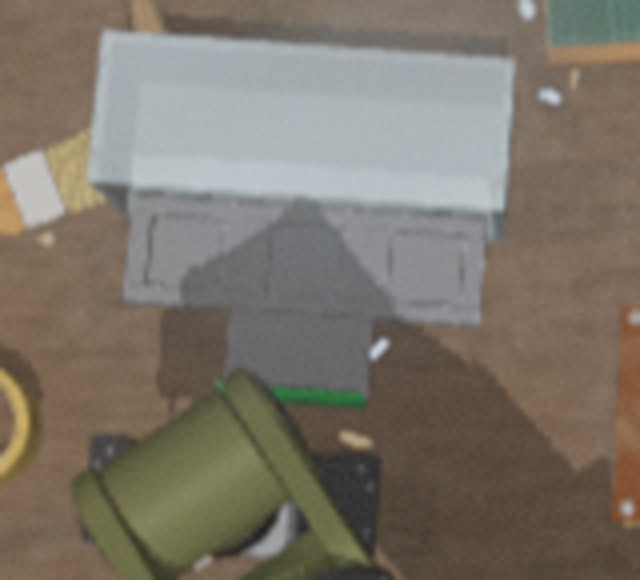

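The tray is sliding out, with the nests visible at crop (187,250), (297,258) and (427,265). Next is the pot behind the jig, closing along y.

```bash
python3 -c "
from h import *
go(.6825,-.1043,.26,3.066)
c=ctrl.camera('top')
print(ray(c,[[333,173]],.19),ray(c,[[371,132]],.046),ray(c,[[310,209]],.012))"
```

```text
turn [-0.001 -0.002 -0.   ] shift after [-0.2984 -0.4134 -0.0829] t 4.8 q [ 0.6   0.31  1.63  0.    1.2  -0.89]
[[ 0.57536173 -0.08300734]] [[ 0.72877387 -0.23091974]] [[ 0.49704284 -0.04493241]]
```

```bash
python3 shift.py '[[0, 0, -0.04, 0, 0, 0], [0, 0, -0.043, 0, 0, 0], [-0.01, -0.045, 0, 0, 0, 0], [-0.025, -0.041, 0, 0, 0, 0], [-0.027, -0.041, 0, 0, 0, 0], [-0.028, -0.041, 0, 0, 0, 0], [-0.028, -0.041, 0, 0, 0, 0], [-0.028, -0.041, 0, 0, 0, 0], [-0.028, -0.041, 0, 0, 0, 0], [-0.028, -0.041, 0, 0, 0, 0]]' 0.085 30
python3 shift.py '[[-0.032, -0.027, 0, 0, 0, 0], [-0.032, -0.027, 0, 0, 0, 0], [-0.032, -0.027, 0, 0, 0, 0], [0, 0, 0, 0, 0, 0]]'
python3 -c "
from h import *
go(.6825,-.1043,.041,3.066)
top('blue',.04,1)
c=ctrl.camera('top')
for k in blobs(c,'green',.052,30,400):
    r=cv2.minAreaRect(k.astype(np.float32));print(r,ray(c,[r[0]],.052))
im=c['pixels'][105:250,115:275];cv2.imwrite('pics/u3.png',cv2.resize(im,None,fx=4,fy=4,interpolation=cv2.INTER_CUBIC))
"
```

```text
time_s: 5.8
ee_pos: [0.5934, -0.0176, 0.26]
eef_rot: [3.142, -0.002, 3.066]
force: [1.0, 0.3, -0.0]
grip_width: 0.0852
grip_force: 0.0
time_s: 6.2
ee_pos: [0.6838, -0.1072, 0.257]
eef_rot: [3.141, -0.005, 3.063]
force: [-0.1, 0.3, -0.4]
grip_width: 0.0852
grip_force: 0.0
turn [ 0.    -0.005 -0.003] shift after [0.0016 0.0028 0.216 ] t 6.2 q [-0.21  0.62  0.99 -0.    1.53 -1.7 ]
((186.12310791015625, 217.6516571044922), (36.6566047668457, 3.0101876258850098), 4.085616588592529) [[0.46740747 0.32671862]]
```

View pics/u3.png

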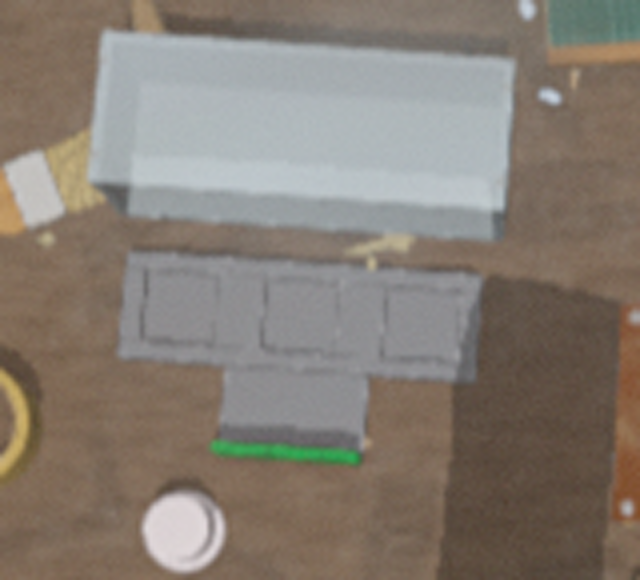

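Tray fully out; nest centres in the crop are about (180,306), (301,316) and (423,323). Descending on the pot.

```bash
python3 -c "
from h import *
c=ctrl.camera('top')
uv=(np.array([[180,306],[301,316],[423,323]])+.5)/4-.5+[115,105]
P=ray(c,uv,.022);print(P.round(4));d=P[0]-P[2];print(np.hypot(*d),-np.arctan2(d[0],d[1]))"
python3 shift.py '[[0.0016, 0.0028, 0.03, 0, 0, 0], [0, 0, 0.045, 0, 0, 0], [0, 0, 0.045, 0, 0, 0], [0, 0, 0.045, 0, 0, 0], [0, 0, 0.03, 0, 0, 0], [0, 0, 0.02, 0, 0, 0], [0, 0, 0, 0, 0, 0]]'
python3 shift.py '[[0, 0, 0, 0, 0, 0], [0, 0, 0, 0, 0, 0], [0, 0, 0, 0, 0, 0], [0, 0, 0, 0, 0, 0], [0, 0, 0, 0, 0, 0]]' 0 30
```

```text
[[0.5816 0.4123]
 [0.5738 0.3203]
 [0.5684 0.2276]]
0.18521404403773636 -0.07128221214287246
time_s: 7.05
ee_pos: [0.6792, -0.0993, 0.0438]
eef_rot: [3.141, -0.005, 3.067]
force: [-1.0, 0.7, -0.4]
grip_width: 0.085
grip_force: 0.0
time_s: 7.55
ee_pos: [0.6815, -0.1008, 0.0477]
eef_rot: [-3.141, 0.002, 3.066]
force: [-2.1, -0.4, 6.4]
grip_width: 0.0577
grip_force: 30.0
```

```bash
python3 shift.py '[[0, 0, 0, 0, 0, 0], [0, 0, 0, 0, 0, 0], [0, 0, 0.004, 0, 0, 0], [0, 0, 0.004, 0, 0, 0], [0, 0, 0, 0, 0, 0]]' 0.08
python3 shift.py '[[0, 0, 0, 0, 0, 0], [0, 0, 0, 0, 0, 0], [0, 0, 0, 0, 0, 0], [0, 0, 0, 0, 0, 0], [0, 0, 0, 0, 0, 0]]' 0 30
```

```text
time_s: 8.05
ee_pos: [0.6806, -0.1006, 0.0374]
eef_rot: [3.141, -0.002, 3.066]
force: [-0.5, -0.1, -0.7]
grip_width: 0.0801
grip_force: 0.0
time_s: 8.55
ee_pos: [0.6811, -0.1007, 0.0386]
eef_rot: [-3.142, 0.0, 3.066]
force: [0.4, -0.4, 0.6]
grip_width: 0.0576
grip_force: 30.0
```

```bash
python3 shift.py '[[0, 0, -0.02, 0, 0, 0], [0, 0, -0.04, 0, 0, 0], [0, 0, -0.045, 0, 0, 0], [0, 0, -0.045, 0, 0, 0], [0, 0, -0.045, 0, 0, 0], [0, 0, -0.03, 0, 0, 0], [0, 0, 0, 0, 0, 0]]'
python3 - <<'E'
from h import *
c=ctrl.camera("scene");o=ctrl.get_obs();u,v=proj(c,o["ee_pos"])[0].astype(int);print(u,v)
cv2.imwrite("pics/g1.png",cv2.resize(c["pixels"][max(0,v-60):v+60,u-80:u+80],None,fx=4,fy=4,interpolation=cv2.INTER_CUBIC))
go(.5738,.3203,.26,3.068)
E
```

```text
time_s: 9.25
ee_pos: [0.682, -0.1009, 0.2688]
eef_rot: [-3.141, 0.008, 3.066]
force: [-0.6, 0.0, -0.8]
grip_width: 0.0575
grip_force: 30.0
364 140
turn [-0.     0.003 -0.002] shift after [0.1383 0.412  0.0054] t 9.3 q [-0.2   0.6   1.   -0.    1.53 -1.69]
```

View pics/g1.png

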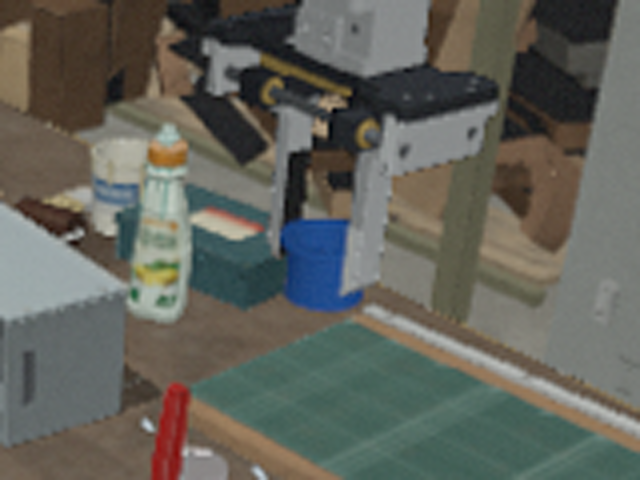

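Held upright. Taking it to the left nest.

```bash
python3 shift.py '[[0.01, 0.036, 0, 0, 0, 0], [0.013, 0.0467, 0, 0, 0, 0], [0.013, 0.0467, 0, 0, 0, 0], [0.013, 0.0467, 0, 0, 0, 0], [0.013, 0.0467, 0, 0, 0, 0], [0.013, 0.0467, 0, 0, 0, 0], [0.013, 0.0467, 0, 0, 0, 0], [0.013, 0.0467, 0, 0, 0, 0], [0.013, 0.0467, 0, 0, 0, 0], [0.013, 0.0467, 0, 0, 0, 0]]'
python3 shift.py '[[0.013, 0.0467, 0, 0, 0, 0], [0, 0, 0, 0, 0, 0], [0, 0, 0, 0, 0, 0]]'
python3 -c "
from h import *
go(.579,.4117,.12,3.068)"
```

```text
time_s: 10.3
ee_pos: [0.5879, 0.3656, 0.2612]
eef_rot: [-3.14, -0.002, 3.066]
force: [-0.4, -0.7, -1.4]
grip_width: 0.0575
grip_force: 30.0
time_s: 10.6
ee_pos: [0.5788, 0.4121, 0.2609]
eef_rot: [-3.139, -0.003, 3.067]
force: [0.5, -0.1, -1.2]
grip_width: 0.0578
grip_force: 30.0
turn [-0.002 -0.003 -0.   ] shift after [-0.0003 -0.0004  0.1409] t 10.6 q [ 0.57  0.67  0.91 -0.    1.57 -0.93]
```

```bash
python3 shift.py '[[0, 0, 0.04, 0, 0, 0], [0, 0, 0.045, 0, 0, 0], [0, 0, 0.045, 0, 0, 0], [0, 0, 0.03, 0, 0, 0], [0, 0, 0.02, 0, 0, 0], [0, 0, 0.01, 0, 0, 0], [0, 0, 0.008, 0, 0, 0], [0, 0, 0, 0, 0, 0], [0, 0, 0, 0, 0, 0]]'
```

```text
time_s: 11.5
ee_pos: [0.58, 0.4114, 0.0665]
eef_rot: [3.141, 0.001, 3.066]
force: [0.8, -0.7, -0.2]
grip_width: 0.0578
grip_force: 30.0
```

```bash
python3 shift.py '[[0, 0, 0.006, 0, 0, 0], [0, 0, 0.005, 0, 0, 0], [0, 0, 0.003, 0, 0, 0], [0, 0, 0.002, 0, 0, 0], [0, 0, 0, 0, 0, 0]]'
```

```text
time_s: 12.0
ee_pos: [0.5804, 0.4123, 0.0524]
eef_rot: [3.139, 0.003, 3.066]
force: [-5.3, -2.2, 16.2]
grip_width: 0.0582
grip_force: 30.0
```

```bash
python3 shift.py '[[0, 0, -0.002, 0, 0, 0], [0, 0, 0, 0, 0, 0], [0, 0, 0, 0, 0, 0]]' 0.074
python3 shift.py '[[0, 0, -0.01, 0, 0, 0], [0, 0, -0.03, 0, 0, 0], [0, 0, -0.045, 0, 0, 0], [0, 0, -0.045, 0, 0, 0], [0, 0, -0.045, 0, 0, 0], [0, 0, -0.04, 0, 0, 0], [0, -0.048, 0, 0, 0, 0], [0, -0.048, 0, 0, 0, 0], [0, -0.048, 0, 0, 0, 0], [0, -0.048, 0, 0, 0, 0]]'
python3 shift.py '[[0, -0.048, 0, 0, 0, 0], [0, -0.048, 0, 0, 0, 0], [0, 0, 0, 0, 0, 0]]'
python3 - <<'E'
from h import *
top("blue",.052,1)
top("blue",.04,1)
c=ctrl.camera("top");im=c["pixels"][105:265,115:400];cv2.imwrite("pics/u4.png",cv2.resize(im,None,fx=2.8,fy=2.8,interpolation=cv2.INTER_CUBIC))
go(.6287,-.2447,.26,np.pi/2)
E
```

```text
time_s: 12.3
ee_pos: [0.5795, 0.4114, 0.0513]
eef_rot: [-3.142, -0.0, 3.066]
force: [-0.6, 0.1, -0.9]
grip_width: 0.0739
grip_force: 0.0
time_s: 13.3
ee_pos: [0.5644, 0.2183, 0.2671]
eef_rot: [3.141, 0.001, 3.066]
force: [0.2, 0.2, 0.2]
grip_width: 0.0737
grip_force: 0.0
time_s: 13.6
ee_pos: [0.5575, 0.1198, 0.2676]
eef_rot: [-3.141, 0.001, 3.061]
force: [0.7, 0.8, 0.6]
grip_width: 0.0734
grip_force: 0.0
blue [372.7 237.7] [ 0.408  -0.2199] rms mm 0.84
blue [157.1 180.4] [0.5779 0.4131] rms mm 1.15
blue [376.9 164.3] [ 0.6262 -0.241 ] rms mm 1.64
blue [372.7 237.6] [ 0.4087 -0.2235] rms mm 0.77
blue [157.2 180.4] [0.58   0.4154] rms mm 1.02
blue [376.9 164.3] [ 0.6288 -0.2447] rms mm 1.5
turn [1.000e-03 0.000e+00 1.495e+00] shift after [-0.3693  0.0709  0.007 ] t 13.8 q [ 0.16  0.32  1.4   0.    1.42 -1.34]
```

View pics/u4.png

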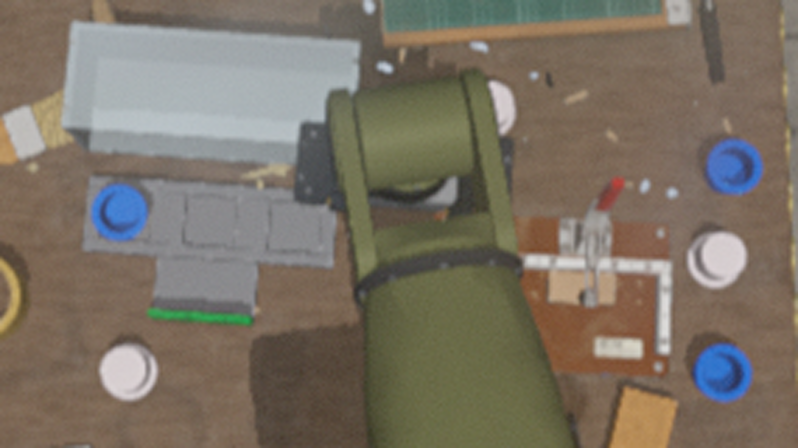

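The pot sits in the left nest at (120,212) in the crop. Next the far-right pot, with fingers fore and aft.

```bash
python3 shift.py '[[0, 0, 0, 0, 0, 0.1495], [0, 0, 0, 0, 0, 0.1495], [0, 0, 0, 0, 0, 0.1495], [0, 0, 0, 0, 0, 0.1495], [0, 0, 0, 0, 0, 0.1495], [0, 0, 0, 0, 0, 0.1495], [0, 0, 0, 0, 0, 0.1495], [0, 0, 0, 0, 0, 0.1495], [0, 0, 0, 0, 0, 0.1495], [0, 0, 0, 0, 0, 0.1495]]' 0.085
python3 shift.py '[[-0.041, 0.0079, 0, 0, 0, 0], [-0.041, 0.0079, 0, 0, 0, 0], [-0.041, 0.0079, 0, 0, 0, 0], [-0.041, 0.0079, 0, 0, 0, 0], [-0.041, 0.0079, 0, 0, 0, 0], [-0.041, 0.0079, 0, 0, 0, 0], [-0.041, 0.0079, 0, 0, 0, 0], [-0.041, 0.0079, 0, 0, 0, 0], [-0.041, 0.0079, 0, 0, 0, 0], [0, 0, 0, 0, 0, 0]]'
python3 -c "
from h import *
go(.6288,-.2447,.0385,np.pi/2)"
```

```text
time_s: 14.75
ee_pos: [0.5577, 0.1259, 0.2664]
eef_rot: [-3.141, -0.0, 1.567]
force: [-0.4, 0.6, -0.7]
grip_width: 0.085
grip_force: 0.0
time_s: 15.75
ee_pos: [0.6293, -0.2476, 0.2651]
eef_rot: [-3.14, -0.0, 1.569]
force: [0.1, 0.1, -0.8]
grip_width: 0.0848
grip_force: 0.0
turn [-0.001 -0.    -0.002] shift after [ 0.0029 -0.0005  0.2266] t 15.8 q [-0.43  0.58  1.05 -0.    1.52 -0.43]
```

```bash
python3 shift.py '[[0, 0, 0.03, 0, 0, 0], [0, 0, 0.045, 0, 0, 0], [0, 0, 0.045, 0, 0, 0], [0, 0, 0.045, 0, 0, 0], [0, 0, 0.03, 0, 0, 0], [0, 0, 0.02, 0, 0, 0], [0, 0, 0.007, 0, 0, 0], [0, 0, 0, 0, 0, 0], [0, 0, 0, 0, 0, 0]]'
python3 -c "
from h import *
go(.6288,-.2447,.0385,np.pi/2)"
```

```text
time_s: 16.65
ee_pos: [0.6297, -0.2442, 0.0458]
eef_rot: [3.14, 0.001, 1.572]
force: [-0.0, -0.4, 0.9]
grip_width: 0.0851
grip_force: 0.0
turn [0.002 0.001 0.001] shift after [-0.0005 -0.0009  0.0073] t 16.6 q [-0.42  0.76  1.27  0.    1.11 -0.43]
```

```bash
python3 shift.py '[[0, 0, 0.0073, 0, 0, 0], [0, 0, 0, 0, 0, 0]]'
python3 shift.py '[[0, 0, 0, 0, 0, 0], [0, 0, 0, 0, 0, 0], [0, 0, 0, 0, 0, 0], [0, 0, 0, 0, 0, 0], [0, 0, 0, 0, 0, 0]]' 0 30
python3 shift.py '[[0, 0, -0.02, 0, 0, 0], [0, 0, -0.04, 0, 0, 0], [0, 0, -0.045, 0, 0, 0], [0, 0, -0.045, 0, 0, 0], [0, 0, -0.045, 0, 0, 0], [0, 0, -0.03, 0, 0, 0], [0, 0, 0, 0, 0, 0]]'
python3 -c "
from h import *
go(.573,.320,.26,3.068)"
```

```text
time_s: 16.85
ee_pos: [0.6288, -0.2445, 0.037]
eef_rot: [-3.142, -0.0, 1.571]
force: [-0.9, 0.2, 0.1]
grip_width: 0.0848
grip_force: 0.0
time_s: 17.35
ee_pos: [0.6289, -0.2448, 0.0374]
eef_rot: [3.141, 0.0, 1.571]
force: [0.8, 0.3, 0.8]
grip_width: 0.0581
grip_force: 29.8
time_s: 18.05
ee_pos: [0.6297, -0.245, 0.2674]
eef_rot: [3.135, 0.003, 1.571]
force: [-0.7, 0.0, 0.1]
grip_width: 0.0578
grip_force: 29.8
turn [ 0.003  0.008 -1.497] shift after [0.0981 0.5593 0.0074] t 18.1 q [-0.43  0.57  1.05  0.    1.51 -0.43]
```

```bash
python3 shift.py '[[0.035, -0.0035, 0, 0, 0, 0], [0.048, -0.0048, 0, 0, 0, 0], [0.048, -0.0048, 0, 0, 0, 0], [0.048, -0.0048, 0, 0, 0, 0], [0.048, -0.0048, 0, 0, 0, 0], [0.048, -0.0048, 0, 0, 0, 0], [0.048, -0.0048, 0, 0, 0, 0], [0.048, -0.0048, 0, 0, 0, 0], [0.048, -0.0048, 0, 0, 0, 0], [0.048, -0.0048, 0, 0, 0, 0]]'
python3 shift.py '[[0.048, -0.0048, 0, 0, 0, 0], [0.048, -0.0048, 0, 0, 0, 0], [0, 0, 0, 0, 0, -0.149], [0, 0, 0, 0, 0, -0.149], [0, 0, 0, 0, 0, -0.149], [0, 0, 0, 0, 0, -0.149], [0, 0, 0, 0, 0, -0.149]]'
python3 shift.py '[[0, 0, 0, 0, 0, -0.149], [0, 0, 0, 0, 0, -0.149], [0, 0, 0, 0, 0, -0.149], [0, 0, 0, 0, 0, -0.149], [0, 0, 0, 0, 0, -0.149], [0, 0, 0, 0, 0, 0], [0, 0, 0, 0, 0, 0]]'
python3 -c "
from h import *
go(.573,.320,.0495,3.068)"
```

```text
time_s: 19.05
ee_pos: [0.5813, 0.2241, 0.261]
eef_rot: [-3.14, 0.0, 1.571]
force: [-0.2, -0.4, -2.1]
grip_width: 0.0578
grip_force: 29.8
time_s: 19.75
ee_pos: [0.5722, 0.3182, 0.2608]
eef_rot: [-3.14, -0.001, 2.322]
force: [0.2, -0.3, -0.2]
grip_width: 0.0577
grip_force: 29.8
time_s: 20.45
ee_pos: [0.5724, 0.3182, 0.2613]
eef_rot: [-3.141, -0.001, 3.056]
force: [0.5, -0.2, -1.0]
grip_width: 0.0579
grip_force: 29.8
turn [-0.001 -0.001 -0.012] shift after [-0.0005  0.0018  0.2118] t 20.4 q [ 0.45  0.52  1.13 -0.    1.49 -1.03]
```

```bash
python3 shift.py '[[-0.0005, 0.0018, 0.03, 0, 0, -0.012], [0, 0, 0.045, 0, 0, 0], [0, 0, 0.045, 0, 0, 0], [0, 0, 0.04, 0, 0, 0], [0, 0, 0.02, 0, 0, 0], [0, 0, 0.01, 0, 0, 0], [0, 0, 0.006, 0, 0, 0], [0, 0, 0, 0, 0, 0], [0, 0, 0, 0, 0, 0]]'
python3 shift.py '[[0, 0, 0.005, 0, 0, 0], [0, 0, 0.005, 0, 0, 0], [0, 0, 0.004, 0, 0, 0], [0, 0, 0, 0, 0, 0]]'
```

```text
time_s: 21.35
ee_pos: [0.5737, 0.3203, 0.0675]
eef_rot: [3.141, 0.002, 3.072]
force: [0.2, -0.1, -0.1]
grip_width: 0.0576
grip_force: 29.8
time_s: 21.75
ee_pos: [0.5728, 0.3199, 0.0514]
eef_rot: [-3.141, -0.001, 3.073]
force: [0.1, 0.1, -0.7]
grip_width: 0.0578
grip_force: 29.8
```

```bash
python3 shift.py '[[0, 0, 0.002, 0, 0, 0], [0, 0, 0.001, 0, 0, 0], [0, 0, 0, 0, 0, 0]]'
python3 shift.py '[[0, 0, 0, 0, 0, 0], [0, 0, 0, 0, 0, 0], [0, 0, 0, 0, 0, 0]]' 0.074
python3 shift.py '[[0, 0, -0.01, 0, 0, 0], [0, 0, -0.03, 0, 0, 0], [0, 0, -0.045, 0, 0, 0], [0, 0, -0.045, 0, 0, 0], [0, 0, -0.045, 0, 0, 0], [0, 0, -0.04, 0, 0, 0], [0.02, -0.045, 0, 0, 0, 0.03], [0.02, -0.045, 0, 0, 0, 0], [0.02, -0.045, 0, 0, 0, 0], [0.02, -0.045, 0, 0, 0, 0]]'
python3 -c "
from h import *
top('blue',.04,1);top('blue',.052,1)
go(.4087,-.2235,.26,np.pi/2)"
```

```text
time_s: 22.05
ee_pos: [0.5732, 0.3201, 0.0494]
eef_rot: [3.142, 0.0, 3.073]
force: [-0.9, -0.2, 1.4]
grip_width: 0.0583
grip_force: 29.8
time_s: 22.35
ee_pos: [0.5732, 0.3201, 0.0492]
eef_rot: [3.142, 0.0, 3.073]
force: [-0.2, -0.1, -0.2]
grip_width: 0.0736
grip_force: 0.0
time_s: 23.35
ee_pos: [0.4757, 0.1467, 0.2648]
eef_rot: [3.141, 0.001, 3.043]
force: [1.0, 0.2, 1.0]
grip_width: 0.0736
grip_force: 0.0
blue [372.7 237.7] [ 0.4086 -0.2234] rms mm 0.76
blue [188.5 180.8] [0.5778 0.3214] rms mm 1.06
blue [157.1 180.5] [0.58   0.4154] rms mm 0.99
blue [372.7 237.6] [ 0.4079 -0.2199] rms mm 0.88
blue [188.5 180.7] [0.5755 0.3199] rms mm 1.23
blue [157.1 180.4] [0.5778 0.4131] rms mm 1.14
turn [1.000e-03 1.000e-03 1.469e+00] shift after [-0.3684 -0.0664  0.0054] t 23.4 q [ 0.22  0.15  1.61 -0.    1.38 -1.25]
```

```bash
python3 shift.py '[[0, 0, 0, 0, 0, 0.147], [0, 0, 0, 0, 0, 0.147], [0, 0, 0, 0, 0, 0.147], [0, 0, 0, 0, 0, 0.147], [0, 0, 0, 0, 0, 0.147], [0, 0, 0, 0, 0, 0.147], [0, 0, 0, 0, 0, 0.147], [0, 0, 0, 0, 0, 0.147], [0, 0, 0, 0, 0, 0.147], [0, 0, 0, 0, 0, 0.147]]' 0.085
python3 shift.py '[[-0.041, -0.0074, 0, 0, 0, 0], [-0.041, -0.0074, 0, 0, 0, 0], [-0.041, -0.0074, 0, 0, 0, 0], [-0.041, -0.0074, 0, 0, 0, 0], [-0.041, -0.0074, 0, 0, 0, 0], [-0.041, -0.0074, 0, 0, 0, 0], [-0.041, -0.0074, 0, 0, 0, 0], [-0.041, -0.0074, 0, 0, 0, 0], [-0.041, -0.0074, 0, 0, 0, 0], [0, 0, 0, 0, 0, 0]]'
python3 shift.py '[[0, 0, 0.03, 0, 0, 0], [0, 0, 0.045, 0, 0, 0], [0, 0, 0.045, 0, 0, 0], [0, 0, 0.045, 0, 0, 0], [0, 0, 0.02, 0, 0, 0], [0, 0, 0, 0, 0, 0], [0, 0, 0, 0, 0, 0]]'
python3 -c "
from h import *
go(.4087,-.2235,.038,np.pi/2)"
```

```text
time_s: 24.45
ee_pos: [0.4773, 0.1485, 0.2648]
eef_rot: [3.141, -0.0, 1.567]
force: [-0.2, 1.2, -0.3]
grip_width: 0.0851
grip_force: 0.0
time_s: 25.45
ee_pos: [0.4107, -0.2244, 0.2646]
eef_rot: [3.141, 0.001, 1.569]
force: [0.4, -0.1, 0.4]
grip_width: 0.0851
grip_force: 0.0
time_s: 26.15
ee_pos: [0.412, -0.2209, 0.0802]
eef_rot: [3.141, 0.0, 1.573]
force: [-0.6, 0.4, 0.7]
grip_width: 0.0849
grip_force: 0.0
turn [0.001 0.    0.003] shift after [-0.0026 -0.0033  0.0422] t 26.1 q [-0.57  0.31  1.89  0.    0.94 -0.57]
```

```bash
python3 shift.py '[[-0.0026, -0.0033, 0.02, 0, 0, 0], [0, 0, 0.015, 0, 0, 0], [0, 0, 0.0072, 0, 0, 0], [0, 0, 0, 0, 0, 0]]'
python3 shift.py '[[0, 0, 0, 0, 0, 0], [0, 0, 0, 0, 0, 0], [0, 0, 0, 0, 0, 0], [0, 0, 0, 0, 0, 0], [0, 0, 0, 0, 0, 0]]' 0 30
python3 shift.py '[[0, 0, -0.02, 0, 0, 0], [0, 0, -0.04, 0, 0, 0], [0, 0, -0.045, 0, 0, 0], [0, 0, -0.045, 0, 0, 0], [0, 0, -0.045, 0, 0, 0], [0, 0, -0.03, 0, 0, 0], [0, 0, 0, 0, 0, 0]]'
python3 -c "
from h import *
go(.568,.228,.26,np.pi/2)"
```

```text
time_s: 26.55
ee_pos: [0.4084, -0.2237, 0.0376]
eef_rot: [3.141, 0.0, 1.573]
force: [0.7, -0.2, -0.3]
grip_width: 0.0848
grip_force: 0.0
time_s: 27.05
ee_pos: [0.4082, -0.2238, 0.0374]
eef_rot: [3.141, 0.0, 1.573]
force: [-0.9, 0.4, 5.9]
grip_width: 0.059
grip_force: 30.0
time_s: 27.75
ee_pos: [0.4088, -0.2242, 0.2659]
eef_rot: [3.136, 0.004, 1.573]
force: [0.3, -0.1, -1.2]
grip_width: 0.0591
grip_force: 30.0
turn [0.006 0.004 0.002] shift after [0.4522 0.1592 0.0059] t 27.8 q [-0.58  0.08  1.69  0.    1.36 -0.58]
```

```bash
python3 shift.py '[[0.032, 0.011, 0, 0, 0, 0], [0.045, 0.0158, 0, 0, 0, 0], [0.045, 0.0158, 0, 0, 0, 0], [0.045, 0.0158, 0, 0, 0, 0], [0.045, 0.0158, 0, 0, 0, 0], [0.045, 0.0158, 0, 0, 0, 0], [0.045, 0.0158, 0, 0, 0, 0], [0.045, 0.0158, 0, 0, 0, 0], [0.045, 0.0158, 0, 0, 0, 0], [0.045, 0.0158, 0, 0, 0, 0]]'
python3 shift.py '[[0.015, 0.006, 0, 0, 0, 0], [0, 0, 0, 0, 0, -0.149], [0, 0, 0, 0, 0, -0.149], [0, 0, 0, 0, 0, -0.149], [0, 0, 0, 0, 0, -0.149], [0, 0, 0, 0, 0, -0.149]]'
python3 shift.py '[[0, 0, 0, 0, 0, -0.149], [0, 0, 0, 0, 0, -0.149], [0, 0, 0, 0, 0, -0.149], [0, 0, 0, 0, 0, -0.149], [0, 0, 0, 0, 0, -0.149], [0, 0, 0, 0, 0, 0], [0, 0, 0, 0, 0, 0]]'
python3 - <<'E'
from h import *
go(.568,.228,.05,3.068)
c=ctrl.camera("scene");o=ctrl.get_obs();u,v=proj(c,o["ee_pos"])[0].astype(int)
cv2.imwrite("pics/g2.png",cv2.resize(c["pixels"][max(0,v-50):v+90,u-80:u+80],None,fx=4,fy=4,interpolation=cv2.INTER_CUBIC))
E
```

```text
time_s: 28.75
ee_pos: [0.5602, 0.2157, 0.2604]
eef_rot: [-3.14, 0.001, 1.573]
force: [1.0, -1.8, -0.3]
grip_width: 0.0589
grip_force: 30.0
time_s: 29.35
ee_pos: [0.5659, 0.2286, 0.2602]
eef_rot: [-3.14, -0.001, 2.324]
force: [0.2, -0.3, 0.6]
grip_width: 0.0589
grip_force: 30.0
time_s: 30.05
ee_pos: [0.5661, 0.2286, 0.261]
eef_rot: [-3.141, -0.001, 3.058]
force: [0.3, 0.6, -0.3]
grip_width: 0.0588
grip_force: 30.0
turn [-0.001 -0.001 -0.01 ] shift after [-0.002  -0.0005  0.211 ] t 30.1 q [ 0.32  0.42  1.29 -0.    1.44 -1.16]
```

View pics/g2.png

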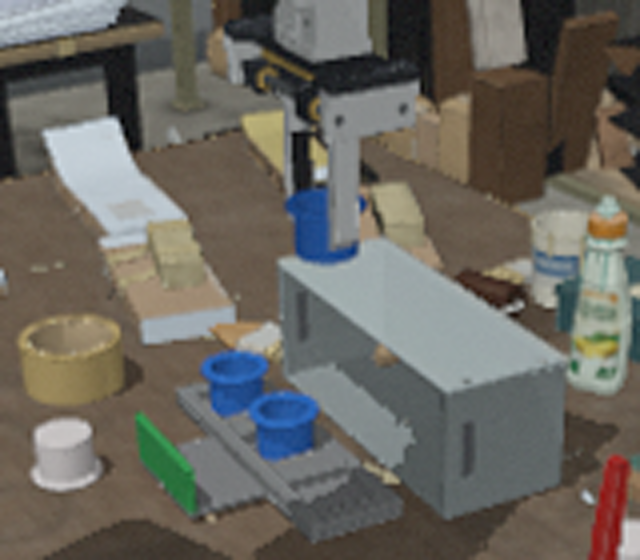

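Two pots are upright in nests at (235,380) and (285,422), and the third is held upright. Placing it in the right nest.

```bash
python3 shift.py '[[-0.001, -0.0005, 0.03, 0, 0, -0.01], [0, 0, 0.045, 0, 0, 0], [0, 0, 0.045, 0, 0, 0], [0, 0, 0.04, 0, 0, 0], [0, 0, 0.02, 0, 0, 0], [0, 0, 0.01, 0, 0, 0], [0, 0, 0.006, 0, 0, 0], [0, 0, 0, 0, 0, 0], [0, 0, 0, 0, 0, 0]]'
python3 shift.py '[[0, 0, 0.005, 0, 0, 0], [0, 0, 0.005, 0, 0, 0], [0, 0, 0.003, 0, 0, 0], [0, 0, 0.002, 0, 0, 0], [0, 0, 0, 0, 0, 0]]'
```

```text
time_s: 31.0
ee_pos: [0.5677, 0.2283, 0.0672]
eef_rot: [3.141, 0.002, 3.072]
force: [-0.7, 0.4, -1.2]
grip_width: 0.059
grip_force: 30.0
time_s: 31.5
ee_pos: [0.567, 0.2281, 0.0506]
eef_rot: [-3.141, -0.001, 3.073]
force: [-0.3, 0.2, -0.8]
grip_width: 0.0589
grip_force: 30.0
```

```bash
python3 shift.py '[[0, 0, 0.0015, 0, 0, 0], [0, 0, 0.001, 0, 0, 0], [0, 0, 0, 0, 0, 0]]'
python3 shift.py '[[0, 0, 0, 0, 0, 0], [0, 0, 0, 0, 0, 0], [0, 0, 0, 0, 0, 0]]' 0.074
python3 shift.py '[[0, 0, -0.01, 0, 0, 0], [0, 0, -0.03, 0, 0, 0], [0, 0, -0.045, 0, 0, 0], [0, 0, -0.045, 0, 0, 0], [0, 0, -0.045, 0, 0, 0], [0, 0, -0.04, 0, 0, 0], [0.03, -0.04, 0, 0, 0, 0], [0.03, -0.04, 0, 0, 0, 0], [0.03, -0.04, 0, 0, 0, 0], [0.03, -0.04, 0, 0, 0, 0]]'
python3 - <<'E'
from h import *
top('blue',.052,1)
top('white',.003,-1)
go(.4129,.4073,.15,3.068)
c=ctrl.camera("top");im=c["pixels"][150:260,130:280];cv2.imwrite("pics/u5.png",cv2.resize(im,None,fx=5,fy=5,interpolation=cv2.INTER_CUBIC))
E
```

```text
time_s: 31.8
ee_pos: [0.5677, 0.2282, 0.0492]
eef_rot: [3.141, 0.001, 3.073]
force: [-1.3, -0.7, 6.0]
grip_width: 0.059
grip_force: 30.0
time_s: 32.1
ee_pos: [0.5672, 0.2281, 0.0483]
eef_rot: [-3.142, -0.0, 3.073]
force: [0.3, -0.3, -0.2]
grip_width: 0.074
grip_force: 0.0
time_s: 33.1
ee_pos: [0.4348, 0.0756, 0.264]
eef_rot: [3.142, 0.001, 3.073]
force: [0.7, -1.4, 0.6]
grip_width: 0.0737
grip_force: 0.0
blue [219.4 182.7] [0.5702 0.2288] rms mm 1.12
blue [188.5 180.9] [0.5752 0.3199] rms mm 1.24
blue [156.9 179.3] [0.581  0.4141] rms mm 1.02
white [160.3 237.6] [0.4108 0.4073] rms mm 0.66
white [370.7 197.2] [ 0.5316 -0.2302] rms mm 0.55
white [289.4 143.9] [0.6991 0.0145] rms mm 1.11
turn [-0.     0.001  0.002] shift after [0.0453 0.3307 0.1145] t 33.2 q [ 0.09  0.02  1.76 -0.    1.36 -1.41]
  return _methods._mean(a, axis=axis, dtype=dtype,
  ret = ret.dtype.type(ret / rcount)
```

View pics/u5.png

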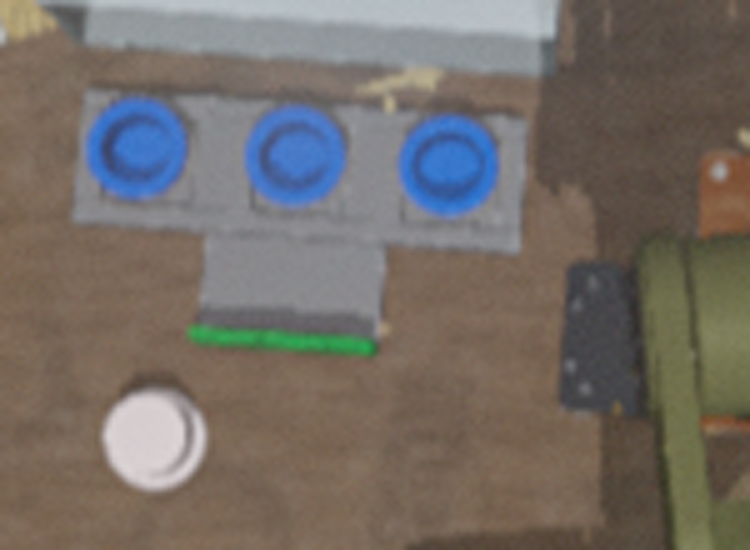

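All three pots are in the nests, but the left one's apparent position shifted by about 3 mm. Checking it from the scene view.

```bash
python3 - <<'E'
from h import *
c=ctrl.camera("scene");u,v=proj(c,[.57,.32,.03])[0].astype(int);print(u,v)
cv2.imwrite("pics/s5.png",cv2.resize(c["pixels"][v-40:v+35,u-50:u+50],None,fx=8,fy=8,interpolation=cv2.INTER_CUBIC))
E
```

```text
243 169
```

View pics/s5.png

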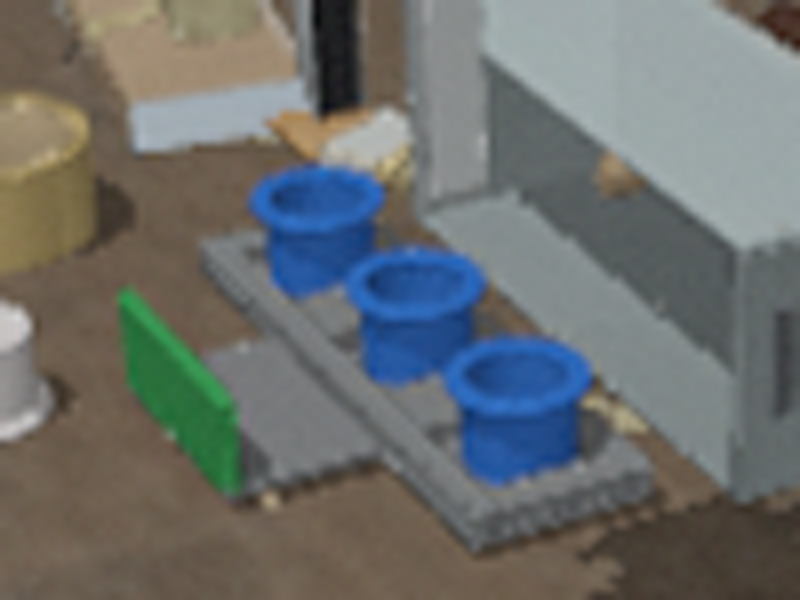

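All three stand upright and nested in the scene view (rims near (318,200), (416,283) and (518,376)). Now the covers, gripped along x; first the left one.

```bash
python3 shift.py '[[0, 0, 0, 0, 0, 0.15], [0, 0, 0, 0, 0, 0.15], [0, 0, 0, 0, 0, 0.15], [0, 0, 0, 0, 0, 0.15], [0, 0, 0, 0, 0, 0.15], [0, 0, 0, 0, 0, 0.15], [0, 0, 0, 0, 0, 0.15], [0, 0, 0, 0, 0, 0.15], [0, 0, 0, 0, 0, 0.15], [0, 0, 0, 0, 0, 0.15]]' 0.075
python3 shift.py '[[0.041, -0.003, 0, 0, 0, 0], [0.041, -0.003, 0, 0, 0, 0], [0.041, -0.003, 0, 0, 0, 0], [0.041, -0.003, 0, 0, 0, 0], [0.041, -0.003, 0, 0, 0, 0], [0.041, -0.003, 0, 0, 0, 0], [0.041, -0.003, 0, 0, 0, 0], [0.041, -0.003, 0, 0, 0, 0], [0, 0, 0.04, 0, 0, 0], [0, 0, 0.045, 0, 0, 0]]'
python3 shift.py '[[0, 0, 0.045, 0, 0, 0], [0, 0, 0.03, 0, 0, 0], [0, 0, 0, 0, 0, 0], [0, 0, 0, 0, 0, 0]]'
python3 -c "
from h import *
go(.412,.4073,.031,np.pi/2)"
```

```text
time_s: 34.3
ee_pos: [0.4372, 0.0777, 0.2636]
eef_rot: [-3.141, -0.0, 1.568]
force: [-0.9, 0.4, -0.1]
grip_width: 0.0749
grip_force: 0.0
time_s: 35.3
ee_pos: [0.4116, 0.4075, 0.1778]
eef_rot: [3.14, -0.002, 1.576]
force: [1.7, 1.0, 0.1]
grip_width: 0.0753
grip_force: 0.0
time_s: 35.7
ee_pos: [0.412, 0.4057, 0.1042]
eef_rot: [3.141, -0.0, 1.574]
force: [1.0, -0.4, 0.3]
grip_width: 0.0749
grip_force: 0.0
turn [ 0.    -0.     0.003] shift after [ 0.0016 -0.      0.0732] t 35.7 q [0.71 0.49 1.56 0.   1.09 0.71]
```

```bash
python3 shift.py '[[0.0016, 0, 0.035, 0, 0, 0], [0, 0, 0.025, 0, 0, 0], [0, 0, 0.013, 0, 0, 0], [0, 0, 0, 0, 0, 0], [0, 0, 0, 0, 0, 0]]'
python3 shift.py '[[0, 0, 0, 0, 0, 0], [0, 0, 0, 0, 0, 0], [0, 0, 0, 0, 0, 0], [0, 0, 0, 0, 0, 0], [0, 0, 0, 0, 0, 0]]' 0 30
python3 shift.py '[[0, 0, -0.02, 0, 0, 0], [0, 0, -0.04, 0, 0, 0], [0, 0, -0.045, 0, 0, 0], [0, 0, -0.045, 0, 0, 0], [0, 0, 0, 0, 0, 0], [0, 0, 0, 0, 0, 0]]'
python3 -c "
from h import *
go(.5787,.4135,.083,np.pi/2)
top('blue',.052,1)"
```

```text
time_s: 36.2
ee_pos: [0.4126, 0.4071, 0.0322]
eef_rot: [3.14, -0.002, 1.573]
force: [0.6, -0.1, 0.1]
grip_width: 0.075
grip_force: 0.0
time_s: 36.7
ee_pos: [0.412, 0.4064, 0.0308]
eef_rot: [3.141, -0.0, 1.573]
force: [-1.2, -1.4, 3.9]
grip_width: 0.0465
grip_force: 30.0
time_s: 37.3
ee_pos: [0.4118, 0.4064, 0.1808]
eef_rot: [3.141, -0.001, 1.573]
force: [-0.1, 0.8, -1.6]
grip_width: 0.0464
grip_force: 30.0
turn [ 0.001 -0.001  0.002] shift after [0.0071 0.1669 0.0978] t 37.3 q [0.72 0.4  1.49 0.   1.24 0.71]
blue [219.3 182.6] [0.5702 0.229 ] rms mm 1.11
blue [188.7 180.8] [0.5754 0.3189] rms mm 1.5
blue [156.8 179.3] [0.5795 0.414 ] rms mm 1.68
```

```bash
python3 shift.py '[[0, 0.03, 0, 0, 0, 0], [0.003, 0.045, 0, 0, 0, 0], [0.003, 0.045, 0, 0, 0, 0], [0, 0.03, 0, 0, 0, 0], [0, 0.016, 0, 0, 0, 0], [0, 0, 0.03, 0, 0, 0], [0, 0, 0.03, 0, 0, 0], [0, 0, 0.02, 0, 0, 0], [0, 0, 0, 0, 0, 0], [0, 0, 0, 0, 0, 0]]'
python3 -c "
from h import *
go(.5787,.4128,.083,np.pi/2)
print(ctrl.get_obs()['ee_pos'])"
```

```text
time_s: 38.35
ee_pos: [0.5776, 0.4125, 0.0997]
eef_rot: [-3.14, 0.001, 1.573]
force: [-0.6, 0.4, 0.1]
grip_width: 0.0467
grip_force: 30.0
turn [-0.001  0.001  0.002] shift after [0.0003 0.0011 0.0167] t 38.4 q [0.57 0.77 1.11 0.   1.26 0.57]
[0.57757422 0.41253408 0.09971774]
```

```bash
python3 shift.py '[[0.0003, 0.0011, 0.008, 0, 0, 0], [0, 0, 0.004, 0, 0, 0], [0, 0, 0.002, 0, 0, 0], [0, 0, 0, 0, 0, 0], [0, 0, 0, 0, 0, 0]]'; python3 shift.py '[[0, 0, 0.0015, 0, 0, 0], [0, 0, 0.001, 0, 0, 0], [0, 0, 0, 0, 0, 0]]'
```

```text
time_s: 38.85
ee_pos: [0.579, 0.413, 0.0868]
eef_rot: [3.141, -0.0, 1.573]
force: [-0.8, -0.6, -0.9]
grip_width: 0.0465
grip_force: 30.0
time_s: 39.15
ee_pos: [0.5788, 0.4129, 0.0838]
eef_rot: [-3.141, 0.0, 1.573]
force: [-0.3, -0.4, -0.3]
grip_width: 0.0468
grip_force: 30.0
```

```bash
python3 shift.py '[[0, 0, 0.001, 0, 0, 0], [0, 0, 0.0005, 0, 0, 0], [0, 0, 0, 0, 0, 0]]'; python3 shift.py '[[0, 0, 0, 0, 0, 0], [0, 0, 0, 0, 0, 0], [0, 0, 0, 0, 0, 0]]' 0.062; python3 shift.py '[[0, 0, -0.02, 0, 0, 0], [0, 0, -0.04, 0, 0, 0], [0, 0, -0.045, 0, 0, 0], [0, 0, -0.045, 0, 0, 0], [-0.03, -0.03, 0, 0, 0, 0], [-0.04, -0.03, 0, 0, 0, 0], [-0.04, -0.03, 0, 0, 0, 0], [-0.04, -0.03, 0, 0, 0, 0], [-0.04, -0.01, 0, 0, 0, 0], [-0.04, 0, 0, 0, 0, 0]]'
python3 - <<'E'
from h import *
c=ctrl.camera("scene");u,v=proj(c,[.57,.32,.04])[0].astype(int)
cv2.imwrite("pics/s6.png",cv2.resize(c["pixels"][v-40:v+35,u-50:u+50],None,fx=8,fy=8,interpolation=cv2.INTER_CUBIC))
top('blue',.052,1);top('white',.003,-1);go(.6991,.0145,.2,np.pi/2)
E
```

```text
time_s: 39.45
ee_pos: [0.579, 0.413, 0.0828]
eef_rot: [3.141, -0.0, 1.573]
force: [-2.2, -0.9, 3.1]
grip_width: 0.0469
grip_force: 30.0
time_s: 39.75
ee_pos: [0.5789, 0.4129, 0.0822]
eef_rot: [-3.141, 0.0, 1.573]
force: [-0.6, 0.6, 0.4]
grip_width: 0.0619
grip_force: 0.0
time_s: 40.75
ee_pos: [0.448, 0.1815, 0.2329]
eef_rot: [3.141, -0.0, 1.574]
force: [0.4, 0.2, 0.9]
grip_width: 0.0621
grip_force: 0.0
blue [188.5 180.9] [0.575  0.3198] rms mm 1.29
white [370.7 197.2] [ 0.5316 -0.2302] rms mm 0.56
white [331.  201.3] [0.5095 0.014 ] rms mm 1.28
white [156.2 179.9] [0.5849 0.4218] rms mm 1.14
white [289.2 144. ] [0.6987 0.0159] rms mm 0.75
turn [ 0.001 -0.    -0.001] shift after [-0.1668  0.2496  0.033 ] t 40.9 q [ 0.31  0.15  1.69 -0.    1.3   0.31]
  return _methods._mean(a, axis=axis, dtype=dtype,
  ret = ret.dtype.type(ret / rcount)
```

View pics/s6.png

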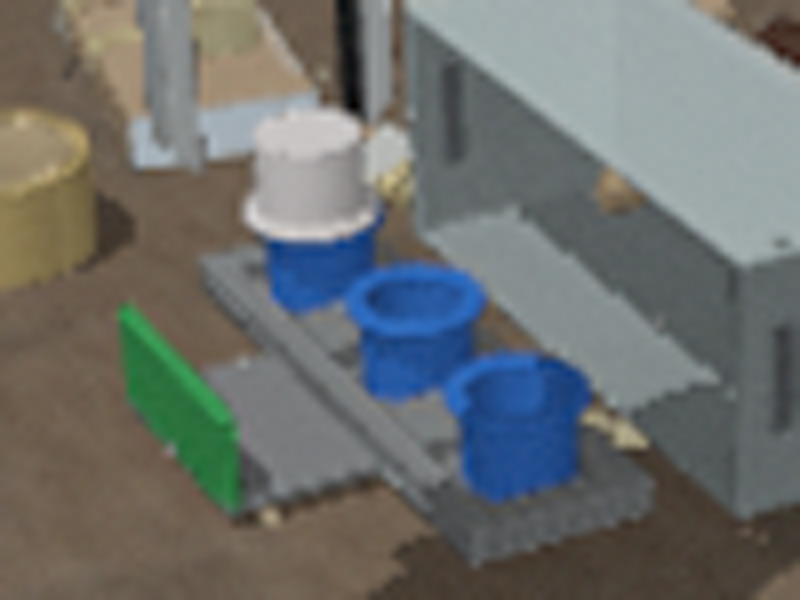

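The left cover is on, but sits about 3 mm too far towards the robot (cover body centre at 308 in the crop, 316 expected). I'll regrip it and shift it.

```bash
python3 shift.py '[[0.03, 0.02, 0, 0, 0, 0], [0.045, 0.025, 0, 0, 0, 0], [0.045, 0.025, 0, 0, 0, 0], [0.045, 0.025, 0, 0, 0, 0], [0.045, 0.025, 0, 0, 0, 0], [0.0205, 0.0105, 0, 0, 0, 0], [0, 0, 0.03, 0, 0, 0], [0, 0, 0.03, 0, 0, 0], [0, 0, 0, 0, 0, 0], [0, 0, 0, 0, 0, 0]]'
python3 -c "
from h import *
go(.579,.413,.083,np.pi/2)"
```

```text
time_s: 41.9
ee_pos: [0.5763, 0.409, 0.1729]
eef_rot: [-3.141, 0.0, 1.573]
force: [-0.2, -0.1, 1.9]
grip_width: 0.0623
grip_force: 0.0
turn [-0.     0.     0.003] shift after [0.004  0.0027 0.0899] t 41.9 q [0.57 0.7  1.06 0.   1.38 0.56]
```

```bash
python3 shift.py '[[0.004, 0.0027, 0.02, 0, 0, 0], [0, 0, 0.025, 0, 0, 0], [0, 0, 0.02, 0, 0, 0], [0, 0, 0.015, 0, 0, 0], [0, 0, 0.009, 0, 0, 0], [0, 0, 0, 0, 0, 0], [0, 0, 0, 0, 0, 0]]'
python3 shift.py '[[0, 0, 0, 0, 0, 0], [0, 0, 0, 0, 0, 0], [0, 0, 0, 0, 0, 0], [0, 0, 0, 0, 0, 0], [0, 0, 0, 0, 0, 0]]' 0 25
python3 shift.py '[[0, 0, -0.004, 0, 0, 0], [0, 0, 0, 0, 0, 0], [0.0005, 0.0035, 0, 0, 0, 0], [0, 0, 0, 0, 0, 0], [0, 0, 0, 0, 0, 0]]'
```

```text
time_s: 42.6
ee_pos: [0.5796, 0.4125, 0.0845]
eef_rot: [3.14, -0.001, 1.573]
force: [0.0, 0.9, -0.1]
grip_width: 0.0616
grip_force: 0.0
time_s: 43.1
ee_pos: [0.5794, 0.4125, 0.0842]
eef_rot: [3.141, -0.001, 1.573]
force: [-1.9, -0.1, 6.9]
grip_width: 0.047
grip_force: 25.0
time_s: 43.6
ee_pos: [0.5827, 0.4127, 0.0871]
eef_rot: [-3.141, 0.0, 1.573]
force: [-0.5, -0.6, -0.8]
grip_width: 0.0469
grip_force: 25.0
```

```bash
python3 shift.py '[[0, 0, 0.0025, 0, 0, 0], [0, 0, 0.001, 0, 0, 0], [0, 0, 0.0005, 0, 0, 0], [0, 0, 0, 0, 0, 0]]'; python3 shift.py '[[0, 0, 0, 0, 0, 0], [0, 0, 0, 0, 0, 0], [0, 0, 0, 0, 0, 0]]' 0.062; python3 shift.py '[[0, 0, -0.02, 0, 0, 0], [0, 0, -0.04, 0, 0, 0], [0, 0, -0.045, 0, 0, 0], [0, 0, -0.045, 0, 0, 0], [-0.03, 0, 0, 0, 0, 0], [-0.045, 0, 0, 0, 0, 0], [-0.045, 0, 0, 0, 0, 0], [-0.045, 0, 0, 0, 0, 0], [-0.045, 0, 0, 0, 0, 0], [-0.045, 0, 0, 0, 0, 0]]'
python3 - <<'E'
from h import *
c=ctrl.camera("scene");u,v=proj(c,[.57,.32,.04])[0].astype(int)
cv2.imwrite("pics/s7.png",cv2.resize(c["pixels"][v-40:v+35,u-50:u+50],None,fx=8,fy=8,interpolation=cv2.INTER_CUBIC))
def edges(c,x,y,z):   # silhouette left/right columns of blob at given height row
    u,v=proj(c,[x,y,z])[0];im=cv2.resize(c["pixels"],None,fx=8,fy=8,interpolation=cv2.INTER_CUBIC);h=cv2.cvtColor(im,cv2.COLOR_BGR2HSV)
    row=h[int(v*8)+4,int(u*8)-90:int(u*8)+90];return row
print(top('white',.055,-1));go(.699,.015,.2,np.pi/2)
E
```

```text
time_s: 44.0
ee_pos: [0.5829, 0.4129, 0.0842]
eef_rot: [3.141, -0.0, 1.573]
force: [-1.2, -0.6, 5.3]
grip_width: 0.0466
grip_force: 25.0
time_s: 44.3
ee_pos: [0.5826, 0.4128, 0.0832]
eef_rot: [-3.141, 0.0, 1.573]
force: [-0.2, -0.3, -0.1]
grip_width: 0.0619
grip_force: 0.0
time_s: 45.3
ee_pos: [0.5829, 0.1561, 0.2335]
eef_rot: [3.141, -0.0, 1.573]
force: [1.3, -0.1, 0.2]
grip_width: 0.0619
grip_force: 0.0
white [370.7 197.2] [ 0.5254 -0.2171] rms mm 0.6
white [331.1 201.5] [0.5002 0.0196] rms mm 0.71
white [155.9 178.9] [0.5805 0.4142] rms mm 0.79
white [289.2 144. ] [0.6871 0.0208] rms mm 0.47
[array([ 0.52538133, -0.21711205]), array([0.50019307, 0.01958028]), array([0.58050766, 0.41419745]), array([0.68705551, 0.02083496])]
turn [ 0.     0.001 -0.002] shift after [-0.1383  0.1155  0.0338] t 45.4 q [ 0.2   0.42  1.35 -0.    1.38  0.2 ]
  return _methods._mean(a, axis=axis, dtype=dtype,
  ret = ret.dtype.type(ret / rcount)
```

View pics/s7.png

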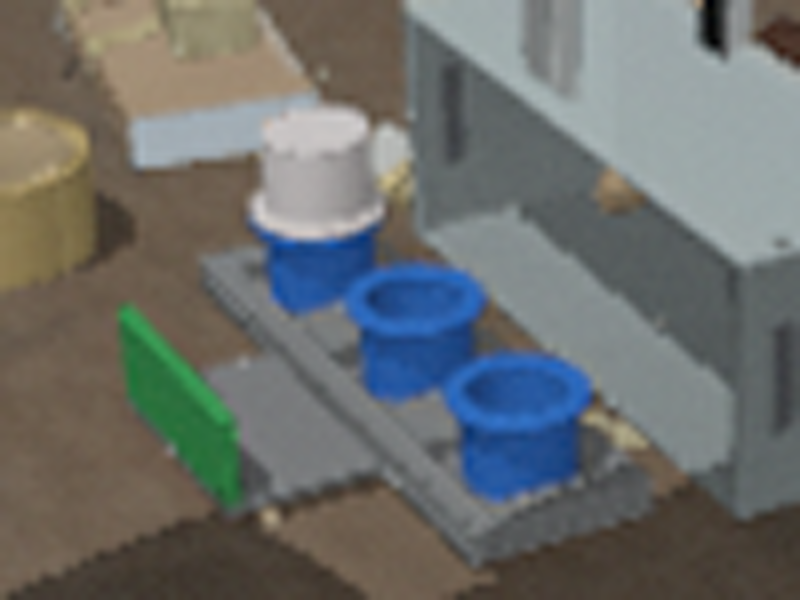

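Now it's well centred (cover flange 250–385 over the pot rim). Next the far cover.

```bash
python3 shift.py '[[-0.03, 0.025, 0, 0, 0, 0], [-0.036, 0.03, 0, 0, 0, 0], [-0.036, 0.03, 0, 0, 0, 0], [-0.036, 0.03, 0, 0, 0, 0], [0, 0, 0, 0, 0, 0], [0, 0, 0.04, 0, 0, 0], [0, 0, 0.045, 0, 0, 0], [0, 0, 0.04, 0, 0, 0], [0, 0, 0, 0, 0, 0], [0, 0, 0, 0, 0, 0]]' 0.075
python3 -c "
from h import *
go(.699,.0145,.031,np.pi/2)"
```

```text
time_s: 46.4
ee_pos: [0.6987, 0.0208, 0.1096]
eef_rot: [3.141, -0.0, 1.573]
force: [-0.4, -0.3, 0.4]
grip_width: 0.0751
grip_force: 0.0
turn [ 0.    -0.     0.003] shift after [-0.0063  0.0003  0.0786] t 46.4 q [-0.02  0.74  1.15  0.    1.26 -0.03]
```

```bash
python3 shift.py '[[-0.0063, 0, 0.025, 0, 0, 0], [0, 0, 0.03, 0, 0, 0], [0, 0, 0.015, 0, 0, 0], [0, 0, 0.008, 0, 0, 0], [0, 0, 0, 0, 0, 0], [0, 0, 0, 0, 0, 0]]'
python3 shift.py '[[0, 0, 0, 0, 0, 0], [0, 0, 0, 0, 0, 0], [0, 0, 0, 0, 0, 0], [0, 0, 0, 0, 0, 0], [0, 0, 0, 0, 0, 0]]' 0 30
python3 shift.py '[[0, 0, -0.02, 0, 0, 0], [0, 0, -0.04, 0, 0, 0], [0, 0, -0.045, 0, 0, 0], [0, 0, -0.045, 0, 0, 0], [0, 0, -0.04, 0, 0, 0], [0, 0, 0, 0, 0, 0], [0, 0, 0, 0, 0, 0]]'
python3 -c "
from h import *
go(.575,.3195,.2,np.pi/2)"
```

```text
time_s: 47.0
ee_pos: [0.6993, 0.0138, 0.0322]
eef_rot: [3.139, 0.0, 1.573]
force: [-0.5, -0.5, -0.6]
grip_width: 0.0751
grip_force: 0.0
time_s: 47.5
ee_pos: [0.6987, 0.0137, 0.0308]
eef_rot: [3.141, 0.0, 1.573]
force: [-0.4, 0.2, 2.2]
grip_width: 0.0472
grip_force: 30.0
time_s: 48.2
ee_pos: [0.6986, 0.0137, 0.2208]
eef_rot: [3.141, 0.0, 1.573]
force: [0.1, 0.1, -1.0]
grip_width: 0.0472
grip_force: 30.0
turn [0.001 0.    0.002] shift after [ 0.3058 -0.1236  0.0208] t 48.2 q [-0.03  0.65  1.03 -0.    1.46 -0.03]
```

```bash
python3 shift.py '[[0.03, -0.0118, 0, 0, 0, 0], [0.04, -0.0162, 0, 0, 0, 0], [0.04, -0.0162, 0, 0, 0, 0], [0.04, -0.0162, 0, 0, 0, 0], [0.04, -0.0162, 0, 0, 0, 0], [0.04, -0.0162, 0, 0, 0, 0], [0.04, -0.0162, 0, 0, 0, 0], [0.035, -0.0146, 0, 0, 0, 0], [0, 0, 0.02, 0, 0, 0], [0, 0, 0.02, 0, 0, 0]]'
python3 shift.py '[[0, 0, 0.03, 0, 0, 0], [0, 0, 0.03, 0, 0, 0], [0, 0, 0.015, 0, 0, 0], [0, 0, 0, 0, 0, 0], [0, 0, 0, 0, 0, 0]]'
python3 -c "
from h import *
go(.575,.3192,.083,np.pi/2)"
```

```text
time_s: 49.2
ee_pos: [0.5732, 0.3195, 0.1781]
eef_rot: [-3.14, 0.001, 1.575]
force: [0.2, -0.4, -1.5]
grip_width: 0.0473
grip_force: 30.0
time_s: 49.7
ee_pos: [0.5745, 0.3185, 0.106]
eef_rot: [3.141, -0.0, 1.573]
force: [-0.6, -0.1, -0.1]
grip_width: 0.0471
grip_force: 30.0
turn [ 0.    -0.     0.002] shift after [0.0007 0.0005 0.023 ] t 49.7 q [0.45 0.65 1.31 0.   1.19 0.45]
```

```bash
python3 shift.py '[[0.0007, 0.0005, 0.01, 0, 0, 0], [0, 0, 0.006, 0, 0, 0], [0, 0, 0.003, 0, 0, 0], [0, 0, 0.002, 0, 0, 0], [0, 0, 0.001, 0, 0, 0], [0, 0, 0, 0, 0, 0]]';python3 shift.py '[[0, 0, 0.001, 0, 0, 0], [0, 0, 0.0005, 0, 0, 0], [0, 0, 0, 0, 0, 0]]'
```

```text
time_s: 50.3
ee_pos: [0.5748, 0.3192, 0.0835]
eef_rot: [3.141, -0.0, 1.573]
force: [0.6, 0.3, -1.5]
grip_width: 0.0474
grip_force: 30.0
time_s: 50.6
ee_pos: [0.575, 0.3193, 0.0827]
eef_rot: [3.141, -0.0, 1.573]
force: [-1.6, -0.1, 4.8]
grip_width: 0.0475
grip_force: 30.0
```

```bash
python3 shift.py '[[0, 0, 0, 0, 0, 0], [0, 0, 0, 0, 0, 0], [0, 0, 0, 0, 0, 0]]' 0.062; python3 shift.py '[[0, 0, -0.02, 0, 0, 0], [0, 0, -0.04, 0, 0, 0], [0, 0, -0.045, 0, 0, 0], [0, 0, -0.045, 0, 0, 0], [-0.03, -0.01, -0.03, 0, 0, 0], [-0.045, -0.01, 0, 0, 0, 0], [-0.045, -0.01, 0, 0, 0, 0], [-0.045, -0.01, 0, 0, 0, 0], [-0.045, 0, 0, 0, 0, 0], [-0.045, 0, 0, 0, 0, 0]]'
python3 - <<'E' 2>/dev/null
from h import *
c=ctrl.camera("scene");u,v=proj(c,[.57,.32,.04])[0].astype(int)
cv2.imwrite("pics/s8.png",cv2.resize(c["pixels"][v-40:v+35,u-50:u+50],None,fx=8,fy=8,interpolation=cv2.INTER_CUBIC))
top('white',.055,-1);top('blue',.052,1);go(.5316,-.2305,.22,np.pi/2)
E
```

```text
time_s: 50.9
ee_pos: [0.5748, 0.3192, 0.0818]
eef_rot: [-3.141, 0.0, 1.573]
force: [-0.7, 0.4, -0.3]
grip_width: 0.0614
grip_force: 0.0
time_s: 51.9
ee_pos: [0.5348, 0.0624, 0.2622]
eef_rot: [3.141, 0.0, 1.573]
force: [1.6, 0.4, 0.1]
grip_width: 0.0617
grip_force: 0.0
white [370.7 197.2] [ 0.5254 -0.2171] rms mm 0.56
blue [219.4 182.7] [0.57   0.2287] rms mm 1.2
turn [ 0.     0.    -0.001] shift after [-0.2925 -0.0038  0.0421] t 52.0 q [ 0.05  0.25  1.5  -0.    1.39  0.05]
```

View pics/s8.png

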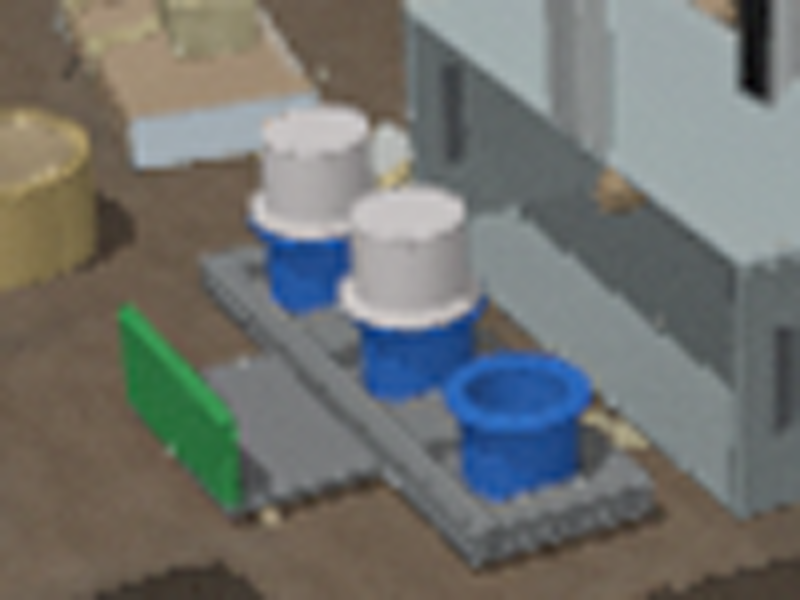

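The middle cover is seated about 2 mm low in x, which is acceptable; I'll aim 2 mm further for the last one. Fetching the right-hand cover.

```bash
python3 shift.py '[[-0.035, -0.0004, 0, 0, 0, 0], [-0.043, -0.0006, 0, 0, 0, 0], [-0.043, -0.0006, 0, 0, 0, 0], [-0.043, -0.0006, 0, 0, 0, 0], [-0.043, -0.0006, 0, 0, 0, 0], [-0.043, -0.0006, 0, 0, 0, 0], [-0.0425, -0.0006, 0, 0, 0, 0], [0, 0, 0.03, 0, 0, 0], [0, 0, 0.045, 0, 0, 0], [0, 0, 0.045, 0, 0, 0]]' 0.078
python3 shift.py '[[0, 0, 0.035, 0, 0, 0], [0, 0, 0.015, 0, 0, 0], [0, 0, 0, 0, 0, 0], [0, 0, 0, 0, 0, 0]]'
python3 -c "
from h import *
go(.5316,-.2305,.031,np.pi/2)"
```

```text
time_s: 53.05
ee_pos: [0.5324, -0.2277, 0.1407]
eef_rot: [3.141, 0.0, 1.573]
force: [0.7, -0.5, 0.4]
grip_width: 0.0784
grip_force: 0.0
time_s: 53.45
ee_pos: [0.5329, -0.2284, 0.0935]
eef_rot: [3.14, 0.001, 1.573]
force: [-0.6, 0.1, 0.1]
grip_width: 0.078
grip_force: 0.0
turn [0.002 0.001 0.003] shift after [-0.0021 -0.0013  0.0625] t 53.5 q [-0.47  0.5   1.57  0.    1.07 -0.47]
```

```bash
python3 shift.py '[[-0.0021, -0.0013, 0.025, 0, 0, 0], [0, 0, 0.02, 0, 0, 0], [0, 0, 0.01, 0, 0, 0], [0, 0, 0.007, 0, 0, 0], [0, 0, 0, 0, 0, 0], [0, 0, 0, 0, 0, 0]]'
python3 shift.py '[[0, 0, 0, 0, 0, 0], [0, 0, 0, 0, 0, 0], [0, 0, 0, 0, 0, 0], [0, 0, 0, 0, 0, 0], [0, 0, 0, 0, 0, 0]]' 0 30
python3 shift.py '[[0, 0, -0.02, 0, 0, 0], [0, 0, -0.04, 0, 0, 0], [0, 0, -0.045, 0, 0, 0], [0, 0, -0.045, 0, 0, 0], [0, 0, -0.045, 0, 0, 0], [0, 0, -0.035, 0, 0, 0], [0, 0, 0, 0, 0, 0]]'
python3 -c "
from h import *
go(.572,.2285,.2,np.pi/2)"
```

```text
time_s: 54.05
ee_pos: [0.5312, -0.2307, 0.031]
eef_rot: [3.14, 0.001, 1.573]
force: [0.4, -0.4, 0.6]
grip_width: 0.0781
grip_force: 0.0
time_s: 54.55
ee_pos: [0.5308, -0.2306, 0.0302]
eef_rot: [3.141, 0.0, 1.573]
force: [0.4, 0.3, 2.2]
grip_width: 0.0475
grip_force: 30.0
time_s: 55.25
ee_pos: [0.5317, -0.2311, 0.2651]
eef_rot: [3.135, 0.004, 1.573]
force: [-0.7, -0.6, -1.2]
grip_width: 0.0479
grip_force: 30.0
turn [0.007 0.004 0.002] shift after [0.4596 0.0403 0.0651] t 55.2 q [-0.47  0.34  1.38 -0.    1.41 -0.48]
```

```bash
python3 shift.py '[[0.03, 0.0026, 0, 0, 0, 0], [0.043, 0.0038, 0, 0, 0, 0], [0.043, 0.0038, 0, 0, 0, 0], [0.043, 0.0038, 0, 0, 0, 0], [0.043, 0.0038, 0, 0, 0, 0], [0.043, 0.0038, 0, 0, 0, 0], [0.043, 0.0038, 0, 0, 0, 0], [0.043, 0.0038, 0, 0, 0, 0], [0.043, 0.0038, 0, 0, 0, 0], [0.043, 0.0038, 0, 0, 0, 0]]'
python3 shift.py '[[0.0426, 0.0035, 0, 0, 0, 0], [0, 0, 0.03, 0, 0, 0], [0, 0, 0.045, 0, 0, 0], [0, 0, 0.045, 0, 0, 0], [0, 0, 0.03, 0, 0, 0], [0, 0, 0.01, 0, 0, 0], [0, 0, 0, 0, 0, 0], [0, 0, 0, 0, 0, 0]]'
python3 -c "
from h import *
go(.572,.2285,.082,np.pi/2)"
```

```text
time_s: 56.25
ee_pos: [0.5661, 0.1883, 0.2587]
eef_rot: [-3.14, 0.0, 1.573]
force: [0.5, -0.6, -1.3]
grip_width: 0.0474
grip_force: 30.0
time_s: 57.05
ee_pos: [0.5706, 0.2293, 0.1014]
eef_rot: [3.14, -0.001, 1.573]
force: [1.4, 0.7, -0.7]
grip_width: 0.0473
grip_force: 30.0
turn [ 0.002 -0.001  0.002] shift after [-0.0008  0.0014  0.0194] t 57.0 q [ 0.32  0.56  1.45 -0.    1.12  0.32]
```

```bash
python3 shift.py '[[-0.0008, 0.0014, 0.008, 0, 0, 0], [0, 0, 0.005, 0, 0, 0], [0, 0, 0.003, 0, 0, 0], [0, 0, 0.001, 0, 0, 0], [0, 0, 0, 0, 0, 0], [0, 0, 0, 0, 0, 0]]'; python3 shift.py '[[0, 0, 0.001, 0, 0, 0], [0, 0, 0.001, 0, 0, 0], [0, 0, 0, 0, 0, 0]]'
```

```text
time_s: 57.65
ee_pos: [0.5715, 0.2284, 0.0831]
eef_rot: [3.141, -0.0, 1.573]
force: [-0.4, 0.3, -1.0]
grip_width: 0.0475
grip_force: 30.0
time_s: 57.95
ee_pos: [0.5716, 0.2285, 0.0821]
eef_rot: [3.141, -0.0, 1.573]
force: [-4.1, -1.2, 9.2]
grip_width: 0.0473
grip_force: 30.0
```

```bash
python3 shift.py '[[0, 0, 0, 0, 0, 0], [0, 0, 0, 0, 0, 0], [0, 0, 0, 0, 0, 0]]' 0.062; python3 shift.py '[[0, 0, -0.02, 0, 0, 0], [0, 0, -0.04, 0, 0, 0], [0, 0, -0.045, 0, 0, 0], [0, 0, -0.045, 0, 0, 0], [-0.02, -0.03, -0.03, 0, 0, 0], [-0.03, -0.04, 0, 0, 0, 0], [-0.03, -0.04, 0, 0, 0, 0], [-0.03, -0.04, 0, 0, 0, 0], [0, 0, 0, 0, 0, 0]]'
python3 - <<'E' 2>/dev/null
from h import *
c=ctrl.camera("scene");u,v=proj(c,[.57,.32,.04])[0].astype(int)
a=cv2.resize(c["pixels"][v-40:v+35,u-50:u+50],None,fx=6,fy=6,interpolation=cv2.INTER_CUBIC)
cv2.imwrite("pics/s9.png",a)
c=ctrl.camera("top");b=cv2.resize(c["pixels"][150:230,135:240],None,fx=6,fy=6,interpolation=cv2.INTER_CUBIC)
cv2.imwrite("pics/t9.png",b)
top('white',.055,-1);print(ctrl.get_obs()["ee_pos"])
E
```

```text
time_s: 58.25
ee_pos: [0.5714, 0.2283, 0.0809]
eef_rot: [-3.142, 0.0, 1.573]
force: [-0.1, 0.1, -0.7]
grip_width: 0.0615
grip_force: 0.0
time_s: 59.15
ee_pos: [0.4181, 0.116, 0.2611]
eef_rot: [-3.142, 0.0, 1.571]
force: [0.0, -0.2, 0.2]
grip_width: 0.062
grip_force: 0.0
white [330.9 201.3] [0.5012 0.0197] rms mm 0.78
white [155.4 178.9] [0.5804 0.4143] rms mm 1.8
[0.42222196 0.11826002 0.26143787]
```

View pics/s9.png

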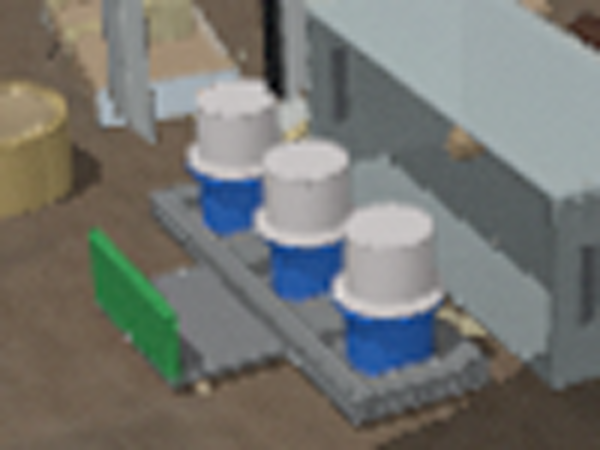

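All three stacks look true. Now to the front of the plate with closed fingers.

```bash
python3 shift.py '[[0, 0, 0, 0, 0, -0.15], [0, 0, 0, 0, 0, -0.15], [0, 0, 0, 0, 0, -0.15], [0, 0, 0, 0, 0, -0.15], [0, 0, 0, 0, 0, -0.15], [0, 0, 0, 0, 0, -0.15], [0, 0, 0, 0, 0, -0.15], [0, 0, 0, 0, 0, -0.15], [0, 0, 0, 0, 0, -0.15], [0, 0, 0, 0, 0, -0.148]]' 0 20
python3 -c "
from h import *
go(.40,.3275,.043,3.068)"
```

```text
time_s: 60.3
ee_pos: [0.4226, 0.1188, 0.2606]
eef_rot: [-3.141, -0.001, 3.078]
force: [-0.5, -0.0, 0.2]
grip_width: 0.0005
grip_force: 0.0
turn [-0.    -0.001  0.01 ] shift after [0.0379 0.2065 0.2176] t 60.3 q [ 0.19  0.02  1.77  0.    1.35 -1.32]
```

```bash
python3 shift.py '[[0.0079, 0.0413, 0, 0, 0, 0], [0.0075, 0.0413, 0, 0, 0, 0], [0.0075, 0.0413, 0, 0, 0, 0], [0.0075, 0.0413, 0, 0, 0, 0], [0.0075, 0.0413, 0, 0, 0, 0], [0, 0, 0.045, 0, 0, 0.006], [0, 0, 0.045, 0, 0, 0], [0, 0, 0.045, 0, 0, 0], [0, 0, 0.045, 0, 0, 0], [0, 0, 0.0376, 0, 0, 0]]'
python3 shift.py '[[-0.01, 0, 0, 0, 0, 0], [-0.015, 0, 0, 0, 0, 0], [-0.01, 0, 0, 0, 0, 0], [-0.006, 0, 0, 0, 0, 0], [-0.003, 0, 0, 0, 0, 0], [0, 0, 0, 0, 0, 0]]'
```

```text
time_s: 61.3
ee_pos: [0.3982, 0.3274, 0.0402]
eef_rot: [-3.14, -0.001, 3.066]
force: [-0.5, 0.7, -0.4]
grip_width: 0.0002
grip_force: 0.0
time_s: 61.9
ee_pos: [0.4426, 0.3234, 0.0438]
eef_rot: [3.141, 0.0, 3.065]
force: [-0.6, -0.2, -0.7]
grip_width: 0.0009
grip_force: 0.0
```

```bash
python3 shift.py '[[-0.004, 0.002, 0, 0, 0, 0], [-0.003, 0, 0, 0, 0, 0], [-0.003, 0, 0, 0, 0, 0], [-0.002, 0, 0, 0, 0, 0], [-0.002, 0, 0, 0, 0, 0], [-0.003, 0, 0, 0, 0, 0], [-0.003, 0, 0, 0, 0, 0], [-0.004, 0, 0, 0, 0, 0], [-0.004, 0, 0, 0, 0, 0], [-0.004, 0, 0, 0, 0, 0]]'
python3 shift.py '[[-0.004, 0, 0, 0, 0, 0], [-0.004, 0, 0, 0, 0, 0], [-0.004, 0, 0, 0, 0, 0], [-0.004, 0, 0, 0, 0, 0], [-0.004, 0, 0, 0, 0, 0], [-0.004, 0, 0, 0, 0, 0], [-0.004, 0, 0, 0, 0, 0], [-0.004, 0, 0, 0, 0, 0], [-0.004, 0, 0, 0, 0, 0], [-0.004, 0, 0, 0, 0, 0]]'
```

```text
time_s: 62.9
ee_pos: [0.4737, 0.323, 0.0434]
eef_rot: [-3.141, -0.002, 3.065]
force: [-7.8, 1.0, 5.2]
grip_width: 0.0003
grip_force: 3.9
time_s: 63.9
ee_pos: [0.5135, 0.3202, 0.0434]
eef_rot: [3.142, -0.002, 3.065]
force: [-8.0, 3.6, 5.1]
grip_width: 0.0002
grip_force: 4.1
```

```bash
python3 shift.py '[[-0.004, 0, 0, 0, 0, 0], [-0.004, 0, 0, 0, 0, 0], [-0.004, 0, 0, 0, 0, 0], [-0.004, 0, 0, 0, 0, 0], [-0.004, 0, 0, 0, 0, 0], [-0.004, 0, 0, 0, 0, 0], [-0.004, 0, 0, 0, 0, 0], [-0.004, 0, 0, 0, 0, 0], [-0.004, 0, 0, 0, 0, 0], [-0.004, 0, 0, 0, 0, 0]]'
python3 shift.py '[[-0.004, 0, 0, 0, 0, 0], [-0.004, 0, 0, 0, 0, 0], [-0.003, 0, 0, 0, 0, 0], [-0.003, 0, 0, 0, 0, 0], [-0.003, 0, 0, 0, 0, 0], [-0.002, 0, 0, 0, 0, 0], [-0.002, 0, 0, 0, 0, 0], [0, 0, 0, 0, 0, 0]]'
```

```text
time_s: 64.9
ee_pos: [0.5532, 0.3174, 0.0434]
eef_rot: [3.141, -0.002, 3.065]
force: [-9.6, 3.7, 5.0]
grip_width: 0.0003
grip_force: 4.9
time_s: 65.7
ee_pos: [0.5746, 0.3157, 0.0433]
eef_rot: [3.141, -0.001, 3.065]
force: [-4.3, 3.5, 1.4]
grip_width: 0.0005
grip_force: 2.2
```

```bash
python3 shift.py '[[-0.003, 0, 0, 0, 0, 0], [-0.003, 0, 0, 0, 0, 0], [-0.002, 0, 0, 0, 0, 0], [-0.0015, 0, 0, 0, 0, 0], [0, 0, 0, 0, 0, 0]]'
```

```text
time_s: 66.2
ee_pos: [0.5838, 0.3151, 0.0433]
eef_rot: [3.141, -0.002, 3.065]
force: [-6.4, 3.5, 3.4]
grip_width: 0.0004
grip_force: 3.2
```

```bash
python3 shift.py '[[-0.001, 0, 0, 0, 0, 0], [0, 0, 0, 0, 0, 0], [0.003, 0, 0, 0, 0, 0], [0.003, 0, 0, 0, 0, 0], [0.004, 0, 0, 0, 0, 0], [0.005, 0, 0, 0, 0, 0], [0.01, 0, 0, 0, 0, 0], [0.02, 0, 0, 0, 0, 0], [0.03, 0, 0, 0, 0, 0], [0.04, 0, 0, 0, 0, 0]]'
python3 shift.py '[[0.04, 0, 0, 0, 0, 0], [0.03, 0, 0, 0, 0, 0], [0, 0, -0.03, 0, 0, 0], [0, -0.02, -0.045, 0, 0, 0], [0, -0.04, -0.045, 0, 0, 0], [0, -0.04, -0.03, 0, 0, 0], [0, -0.04, 0, 0, 0, 0], [0, -0.04, 0, 0, 0, 0], [0, 0, 0, 0, 0, 0]]'
python3 shift.py '[[0, 0, 0, 0, 0, 0], [0, 0, 0, 0, 0, 0], [0, 0, 0, 0, 0, 0], [0, 0, 0, 0, 0, 0], [0, 0, 0, 0, 0, 0], [0, 0, 0, 0, 0, 0], [0, 0, 0, 0, 0, 0], [0, 0, 0, 0, 0, 0], [0, 0, 0, 0, 0, 0], [0, 0, 0, 0, 0, 0]]'
python3 - <<'E'
from h import *
c=ctrl.camera("top")
for k in blobs(c,'green',.052,30,400):
    r=cv2.minAreaRect(k.astype(np.float32));print(r,ray(c,[r[0]],.052))
s=ctrl.camera("scene")
a=cv2.resize(c["pixels"][105:190,125:255],None,fx=4,fy=4,interpolation=cv2.INTER_CUBIC)
b=cv2.resize(s["pixels"][115:205,215:345],(520,340),interpolation=cv2.INTER_CUBIC)
o=np.vstack([a,b]);cv2.imwrite("pics/end.png",cv2.resize(o,None,fx=.88,fy=.88))
E
```

```text
time_s: 67.2
ee_pos: [0.47, 0.3227, 0.0433]
eef_rot: [3.141, 0.001, 3.064]
force: [0.1, 0.8, -0.7]
grip_width: 0.0003
grip_force: 0.0
time_s: 68.1
ee_pos: [0.3871, 0.1528, 0.186]
eef_rot: [-3.141, 0.001, 3.062]
force: [-0.0, 0.3, 0.2]
grip_width: 0.0003
grip_force: 0.0
time_s: 69.1
ee_pos: [0.3878, 0.1558, 0.1857]
eef_rot: [-3.142, 0.0, 3.065]
force: [0.7, -0.1, -0.0]
grip_width: 0.0005
grip_force: 0.0
((189.2505645751953, 178.36669921875), (35.40474319458008, 2.6940202713012695), 3.814074993133545) [[0.58481184 0.31922069]]
```

View pics/end.png

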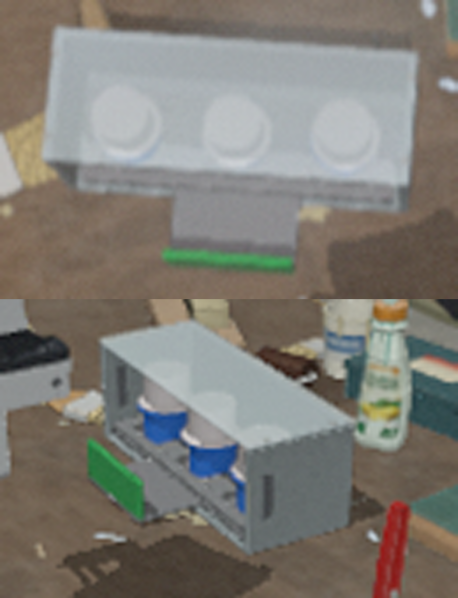

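The plate is back at (189,178), its latched position. The picture shows all three covered stacks upright under the hood (crop (125,120), (235,130) and (345,133)), so I'm handing in.

```bash
python3 -c "
from station import ctrl
print(ctrl.hand_in())"
```

```text
the job is handed in; nothing more can be done
None
```

The job is handed in: all three glue pots stand in the nests, each closed with a white pot (the middle one about 2 mm off-centre), and the tray was still latched shut about two seconds after I let go.

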